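Load the hallway charging dock and switch it back on

TASK

Flip the charging dock's toggle switch off (towards its red dot), and keep it off while you stand every yellow torch upright in its own bay of the dock's back row (the row away from the robot), and only when all torches are in, stand every round night light upright in its own bay of the front row. When all are in place, flip the switch back on (towards its green dot), without disturbing the key bowl, glasses case, bottle opener or vase.

Things in the scene. Friction and masses are not known exactly. Their poses are not given: they have to be found in the camera images.
- dock: Black charging dock fixed to the ledge, 186 mm (x) by 246 mm (y), two rows of three bays. Origin: centre of its underside; +x points to the back row, away from the robot. Bay centres: x = +50 mm (back row) or -50 mm (front row), y = -80, 0, +80 mm. Each bay is 74 by 74 mm inside, its floor 10 mm above the ledge; the walls around it rise to 26 mm above the ledge.
- switch: White switch box fixed to the ledge, 110 mm (its x) by 70 mm (its y) by 55 mm high, with a steel toggle bat in the middle of its top. Origin: centre of its underside; its +x end bears a green dot (on), its -x end a red dot (off).
- bat (a joint): Tilt of the steel bat (rad) about the box's y axis; pivot in the middle of the box's top. +0.45 leans fully to the green dot (+x, on), -0.45 fully to the red dot (off). Over-centre: it snaps to whichever side of 0 it is left on; pushing it over takes about 1 N at the tip. The bat is 12 mm thick with a 16 mm ball end, its top 60 mm from the pivot.
- bat_tip (a point): Centre of the ball end of the toggle bat, 52 mm from its pivot.
- torch1: Yellow and black rechargeable torch standing on its tail: straight cylinder, 50 mm diameter, 130 mm tall, about 250 g. Origin: centre of its underside, z along it. May be absent (None).
- light1: Squat white night light with orange foot: cylinder, 54 mm diameter, 55 mm tall, about 140 g. Origin: centre of its underside, z up. May be absent (None).
- torch2: Yellow and black rechargeable torch standing on its tail: straight cylinder, 50 mm diameter, 130 mm tall, about 250 g. Origin: centre of its underside, z along it. May be absent (None).
- light2: Squat white night light with orange foot: cylinder, 54 mm diameter, 55 mm tall, about 140 g. Origin: centre of its underside, z up. May be absent (None).
- torch3: Yellow and black rechargeable torch standing on its tail: straight cylinder, 50 mm diameter, 130 mm tall, about 250 g. Origin: centre of its underside, z along it. May be absent (None).
- light3: Squat white night light with orange foot: cylinder, 54 mm diameter, 55 mm tall, about 140 g. Origin: centre of its underside, z up. May be absent (None).
- key_bowl: Blue glazed ceramic key bowl, 140 mm across, 55 mm high; a bystander, leave it alone. Origin at its underside.
- glasses_case: Black plastic sunglasses case, 65 by 165 by 45 mm; a bystander, leave it alone. Origin at its underside.
- opener: Flat steel bottle opener, about 113 mm long, 40 mm wide, 6 mm thick; a bystander, leave it alone. Origin at its underside.
- vase: Green glass vase, 72 mm across, 150 mm high; a bystander, leave it alone. Origin at its underside.
Mind the look-alikes: they are no part of the job. Leave any black look-alike of the light3 alone.

How it is judged (in metres and radians):
On the way, in this order (a step that is already met when the one before it is completed fails the run):
1. the switch is flipped off (value of joint bat below -0.35 rad), for 0.2 s.
2. every torch stands in a bay of the back row, with the switch off (value of joint bat below -0.35 rad and x of torch1 in the frame of dock between 0.025 and 0.075 m and y of torch1 in the frame of dock between -0.11 and 0.11 m and z of torch1 in the frame of dock between 0.004 and 0.015 m and angle between each of torch1, torch2, torch3's own z axis and vertical below 0.1 rad and x of torch2 in the frame of dock between 0.025 and 0.075 m and y of torch2 in the frame of dock between -0.11 and 0.11 m and z of torch2 in the frame of dock between 0.004 and 0.015 m and x of torch3 in the frame of dock between 0.025 and 0.075 m and y of torch3 in the frame of dock between -0.11 and 0.11 m and z of torch3 in the frame of dock between 0.004 and 0.015 m), for 0.2 s.
3. every night light stands in a bay of the front row, with the switch off (all of step 2 and x of light1 in the frame of dock between -0.075 and -0.025 m and y of light1 in the frame of dock between -0.11 and 0.11 m and z of light1 in the frame of dock between 0.004 and 0.015 m and angle between each of light1, light2, light3's own z axis and vertical below 0.1 rad and x of light2 in the frame of dock between -0.075 and -0.025 m and y of light2 in the frame of dock between -0.11 and 0.11 m and z of light2 in the frame of dock between 0.004 and 0.015 m and x of light3 in the frame of dock between -0.075 and -0.025 m and y of light3 in the frame of dock between -0.11 and 0.11 m and z of light3 in the frame of dock between 0.004 and 0.015 m), for 0.2 s.
4. the switch is flipped back on with the dock loaded (value of joint bat above 0.35 rad and x of torch1 in the frame of dock between 0.025 and 0.075 m and y of torch1 in the frame of dock between -0.11 and 0.11 m and z of torch1 in the frame of dock between 0.004 and 0.015 m and angle between each of torch1, torch2, torch3, light1, light2, light3's own z axis and vertical below 0.1 rad and x of torch2 in the frame of dock between 0.025 and 0.075 m and y of torch2 in the frame of dock between -0.11 and 0.11 m and z of torch2 in the frame of dock between 0.004 and 0.015 m and x of torch3 in the frame of dock between 0.025 and 0.075 m and y of torch3 in the frame of dock between -0.11 and 0.11 m and z of torch3 in the frame of dock between 0.004 and 0.015 m and x of light1 in the frame of dock between -0.075 and -0.025 m and y of light1 in the frame of dock between -0.11 and 0.11 m and z of light1 in the frame of dock between 0.004 and 0.015 m and x of light2 in the frame of dock between -0.075 and -0.025 m and y of light2 in the frame of dock between -0.11 and 0.11 m and z of light2 in the frame of dock between 0.004 and 0.015 m and x of light3 in the frame of dock between -0.075 and -0.025 m and y of light3 in the frame of dock between -0.11 and 0.11 m and z of light3 in the frame of dock between 0.004 and 0.015 m), for 0.2 s.
At the end, for the whole second after the job is handed in: The bat leans fully to the green dot (above +0.35 rad); every torch present stands on the floor of a back-row bay and every night light present on the floor of a front-row bay, upright within 0.1 rad, at rest (all of step 4 and linear speed of each of torch1, torch2, torch3, light1, light2, light3 below 0.02 m/s); the robot touches nothing.
It fails at once if a night light is in the dock while a torch is not yet in the back row (((x of light1 in the frame of dock between -0.085 and -0.015 m and y of light1 in the frame of dock between -0.12 and 0.12 m and z of light1 in the frame of dock between -0.01 and 0.03 m) or (x of light1 in the frame of dock between 0.015 and 0.085 m and y of light1 in the frame of dock between -0.12 and 0.12 m and z of light1 in the frame of dock between -0.01 and 0.03 m) or (x of light2 in the frame of dock between -0.085 and -0.015 m and y of light2 in the frame of dock between -0.12 and 0.12 m and z of light2 in the frame of dock between -0.01 and 0.03 m) or (x of light2 in the frame of dock between 0.015 and 0.085 m and y of light2 in the frame of dock between -0.12 and 0.12 m and z of light2 in the frame of dock between -0.01 and 0.03 m) or (x of light3 in the frame of dock between -0.085 and -0.015 m and y of light3 in the frame of dock between -0.12 and 0.12 m and z of light3 in the frame of dock between -0.01 and 0.03 m) or (x of light3 in the frame of dock between 0.015 and 0.085 m and y of light3 in the frame of dock between -0.12 and 0.12 m and z of light3 in the frame of dock between -0.01 and 0.03 m)) and (not (x of torch1 in the frame of dock between 0.015 and 0.085 m and y of torch1 in the frame of dock between -0.12 and 0.12 m and z of torch1 in the frame of dock between -0.01 and 0.03 m) or not (x of torch2 in the frame of dock between 0.015 and 0.085 m and y of torch2 in the frame of dock between -0.12 and 0.12 m and z of torch2 in the frame of dock between -0.01 and 0.03 m) or not (x of torch3 in the frame of dock between 0.015 and 0.085 m and y of torch3 in the frame of dock between -0.12 and 0.12 m and z of torch3 in the frame of dock between -0.01 and 0.03 m))).
It fails at once if the switch is on while only some of the torches are in the dock (value of joint bat above 0 rad and ((x of torch1 in the frame of dock between 0.015 and 0.085 m and y of torch1 in the frame of dock between -0.12 and 0.12 m and z of torch1 in the frame of dock between -0.01 and 0.03 m) or (x of torch2 in the frame of dock between 0.015 and 0.085 m and y of torch2 in the frame of dock between -0.12 and 0.12 m and z of torch2 in the frame of dock between -0.01 and 0.03 m) or (x of torch3 in the frame of dock between 0.015 and 0.085 m and y of torch3 in the frame of dock between -0.12 and 0.12 m and z of torch3 in the frame of dock between -0.01 and 0.03 m)) and (not (x of torch1 in the frame of dock between 0.015 and 0.085 m and y of torch1 in the frame of dock between -0.12 and 0.12 m and z of torch1 in the frame of dock between -0.01 and 0.03 m) or not (x of torch2 in the frame of dock between 0.015 and 0.085 m and y of torch2 in the frame of dock between -0.12 and 0.12 m and z of torch2 in the frame of dock between -0.01 and 0.03 m) or not (x of torch3 in the frame of dock between 0.015 and 0.085 m and y of torch3 in the frame of dock between -0.12 and 0.12 m and z of torch3 in the frame of dock between -0.01 and 0.03 m))).
It fails at once if the switch is on with torches in the dock while a night light is still more than 160 mm from the dock's middle (value of joint bat above 0 rad and ((x of torch1 in the frame of dock between 0.015 and 0.085 m and y of torch1 in the frame of dock between -0.12 and 0.12 m and z of torch1 in the frame of dock between -0.01 and 0.03 m) or (x of torch2 in the frame of dock between 0.015 and 0.085 m and y of torch2 in the frame of dock between -0.12 and 0.12 m and z of torch2 in the frame of dock between -0.01 and 0.03 m) or (x of torch3 in the frame of dock between 0.015 and 0.085 m and y of torch3 in the frame of dock between -0.12 and 0.12 m and z of torch3 in the frame of dock between -0.01 and 0.03 m)) and horizontal distance between any of light1, light2, light3 and dock above 0.16 m).
It fails at once if a bystander is moved more than 30 mm or tipped (distance of any of key_bowl, glasses_case, opener, vase from where it was at the start of the episode above 0.03 m or angle between any of key_bowl, glasses_case, opener, vase's own z axis and vertical above 0.5 rad).
Of torch1, torch2, torch3 only 2 to 3 are there at a start; the rules pass over those that are not, and their reading is None.
Of light1, light2, light3 only 2 to 3 are there at a start; the rules pass over those that are not, and their reading is None.
At some moment in a run one of light1, light2, light3 may be knocked a few centimetres aside while the robot is not near it.
Once in a run the grip may slacken for a moment while it holds something.
It also fails if it takes over 208 s, if anything falls off the work surface, if the arm or the gripper's body presses on something with over 40 N, if the wrist force passes 120 N, or if a joint passes its speed limit or range.

ROBOT

A 7-joint arm with a two-finger parallel gripper is mounted at the origin on the work surface. World frame = base frame: x ahead of the robot, y to its left, z up, the work surface at z = 0. Lengths are in mm, angles in rad, forces in N, time in s.
With the tool pointing down it reaches from about 400 to 875 mm from the base axis. Payload 4.4 kg.
Tool frame: the origin (TCP) lies midway between the tips of the shut fingers; the grasp point (between the pads) lies 19 mm behind it; z points along the fingers, y is the line along which they close (so a half turn about z gives the same grasp; the last joint's range is limited). The gripper opens to 85 mm and grips with 20 to 120 N. Pads are 22 mm wide; open, the fingers measure 114 mm over their backs; the gripper's body (76 mm by 85 mm) begins 54 mm behind the grasp point. The pads swing forward as they close: fully open they stand 13 mm farther back than shut.
Start: joints at [-1.32, 0.628, 0.038, 1.517, -0.027, 0.996, -0.02], TCP at [202.469, 617.676, 231.313] pointing down, gripper open.
Joint ranges: [-3.06, 3.06], [-0.37, 2.12], [-1.25, 1.32], [0.18, 2.47], [-1.1, 4.24], [0.23, 1.98], [-2.94, 2.94]. Speed limits (rad/s): [2.57, 2.57, 3.14, 3.14, 3.14, 3.14, 3.14].

INTERFACE

Orientations are given as [roll, pitch, yaw] about the fixed x, y, z axes, in that order (R = Rz(yaw) Ry(pitch) Rx(roll)).
In Python, from cell import monitor, cams, ctrl gives the robot as it stands.
- The arm moves only by the tool drive_tool, never from a script. Its argument "motion" is a list of rows, each an object with "fingers": the opening, from 0 (shut) to 1 (fully open); "linear": the shift along the tool's x, y, z in m, a list of three; "twist": the turn about the tool's z in rad. In form: [{"fingers": fingers, "linear": [x, y, z], "twist": twist}, ...]. A call has 1 to 5 rows; each row shifts and turns the commanded pose from where the row before left it, along the tool's axes as they then stand; what a row does not reach is not made up. A row lasts 1/12 s, in which the tool goes at most 41.7 mm and 7.16 degrees, less where a joint would pass 70% of its speed; a pose out of reach is approached as far as the arm can. A call with a gripper value outside its range is refused whole. The fingers move at their own pace and stop on an object; the grip force is fixed at half the most. Time passes only in rows, so rows that do not move let the fingers close. It gives the time, the measured TCP pose, the force, the opening and the grip force at its end, in the units of the state.
- monitor.read_state(): the state, without advancing time (a new reading comes with each control period).
- cams.get_image(name): name is "scene" or "top" or "wrist"; returns a dict with "color" (480x640x3 uint8, blue, green, red), "K" (3x3 intrinsics, pixels), "R" (3x3) and "t" (3): a world point X has camera coordinates R X + t. Camera axes: x right, y down, z forward; pixel columns grow to the right and rows downward; lengths in mm; the calibration is good to about 2 mm. A picture is of the moment at which its call begins. There is no depth.
- ctrl.finish_job(): hands the job in; it is judged then, once.
The state is a dict: "clock": time; "qpos": joint angles; "qd": joint speeds; "tau": joint torques, N m; "eef_pos": TCP position; "tool_rot": TCP orientation; "force": force on the tool from outside, world axes, zero at the start; "torque": the same for the moment, N m; "width": finger opening in mm; "gripper_force": force on a finger pad.
Only numpy, scipy, OpenCV 4.12 (cv2) and the standard library are available. Lean on these libraries where they do the work, as an engineer would, in place of code of your own. Each camera call takes 0.05 s, during which the arm holds its last target. There are 200 camera calls.

## Working session

There is one attempt and no reset: what is moved stays moved. The work goes in short steps, Python scripts to look and compute and a tool call to move; the robot and the scene stay as the last step left them, time stands still between calls to the robot, and variables do not carry over. Pictures are saved under pics/ and viewed, at most 14 in all, crops included, and the job is handed in when it is done.

Besides the shell and the picture viewer there is one more tool, called after "Emit:" as name(argument=value, ...), one argument or row to a line, values as JSON. drive_tool: Moves the arm, as the interface text tells. Its arguments: {"type":"object","properties":{"motion":{"type":"array"}},"required":["motion"]}

```bash
ls; mkdir -p pics
python3 - <<'E'
from cell import monitor,cams,ctrl
import cv2
s=monitor.read_state();print(s)
for n in("scene","top"):
    d=cams.get_image(n);cv2.imwrite(f"pics/{n}0.png",d["color"]);print(n,d["K"],d["R"],d["t"])
E
```

```text
pics
{'clock': 0.0, 'qpos': array([-1.31977591,  0.62933197,  0.03844215,  1.51835799, -0.02699303,
        0.99624096, -0.02002154]), 'qd': array([-5.09270764e-04, -4.10151826e-05,  1.10420941e-03,  1.28033528e-03,
        4.21196482e-04, -3.05009374e-04, -9.94305661e-04]), 'tau': array([-1.20133723e-04, -5.63413918e+01,  1.22587558e+00, -1.93439144e+01,
        1.09224563e-02,  1.04842635e-02,  3.90896915e-06]), 'eef_pos': array([202.29290462, 617.09018374, 230.40143295]), 'tool_rot': array([-3.13977263e+00,  2.87190592e-05,  2.82475459e+00]), 'force': array([-1.0294611 , -0.60851567, -0.63960512]), 'torque': array([ 0.01415369, -0.04659402, -0.00027638]), 'gripper_force': 0.0, 'width': 85.19906850979307}
scene [[466.50207685   0.         323.89979995]
 [  0.         466.50207685 243.17290368]
 [  0.           0.           1.        ]] [[ 0.21711051  0.9761201   0.00725094]
 [ 0.79850766 -0.17332323 -0.57649334]
 [-0.56146999  0.13095269 -0.81706967]] [-143.76860669 -428.29791362 1646.4516651 ]
top [[434.80020682   0.         318.9195275 ]
 [  0.         434.80020682 234.17358786]
 [  0.           0.           1.        ]] [[ 0.00107538 -0.99980825  0.01955265]
 [-0.99040149 -0.00376735 -0.13816905]
 [ 0.13821622 -0.01921639 -0.99021564]] [ 16.79860324 581.65700947 938.68661698]
```

View pics/scene0.png

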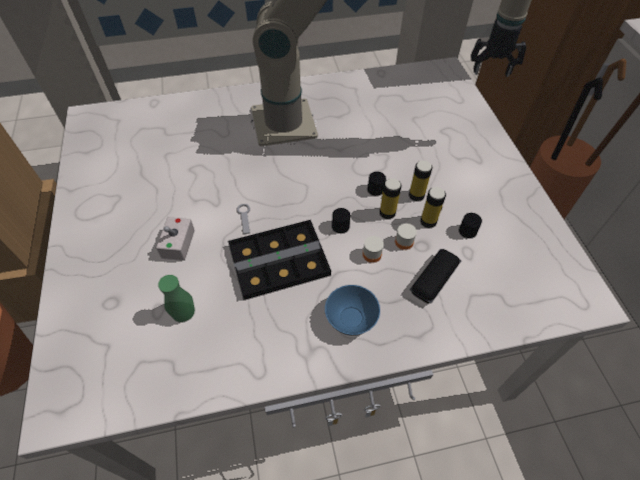

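View pics/top0.png

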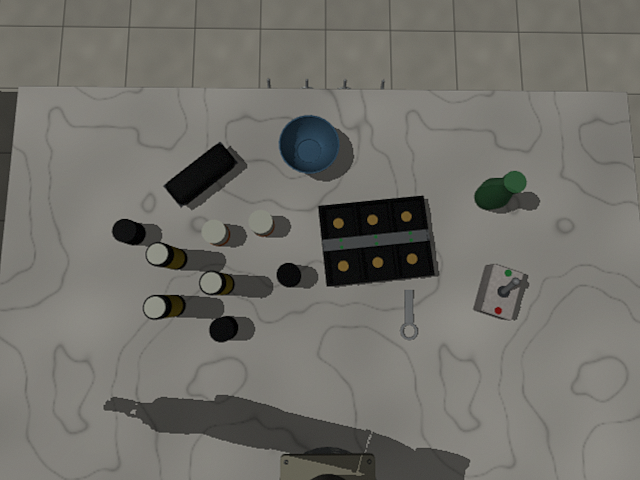

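Three torches (top: ~(160,255), (212,283), (157,307)), two white lights ((215,232), (262,222)), three black look-alikes, dock at centre, switch at (500,292). I'll enlarge to measure.

Run:
```python
import cv2,numpy as np
a=cv2.imread("pics/top0.png");b=cv2.imread("pics/scene0.png")
def crop(im,x,y,w,h,k,name):
    c=cv2.resize(im[y:y+h,x:x+w],None,fx=k,fy=k,interpolation=cv2.INTER_CUBIC)
    for i in range(0,w,20):
        cv2.putText(c,str(x+i),(i*k,10),0,.35,(0,0,255));cv2.line(c,(i*k,12),(i*k,18),(0,0,255))
    for j in range(0,h,20):
        cv2.putText(c,str(y+j),(0,j*k+4),0,.35,(0,0,255));cv2.line(c,(24,j*k),(30,j*k),(0,0,255))
    cv2.imwrite(f"pics/{name}.png",c)
crop(a,110,205,200,145,4,"topc")
crop(b,350,150,140,120,5,"scc")
# montage: dock+switch in top, and scene
crop(a,310,185,225,125,3,"t2");crop(b,150,205,190,95,3,"s2")
x=cv2.imread("pics/t2.png");y=cv2.imread("pics/s2.png")
y=cv2.copyMakeBorder(y,0,0,0,x.shape[1]-y.shape[1],0);m=np.vstack([x[:310],y[:285]]);cv2.imwrite("pics/m2.png",m);print(m.shape)
```

```text
(595, 675, 3)
```

View pics/topc.png

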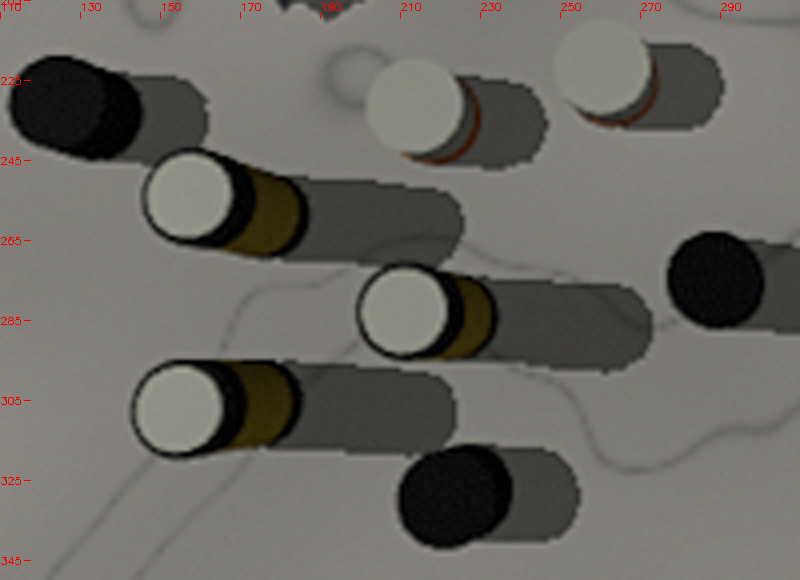

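View pics/scc.png

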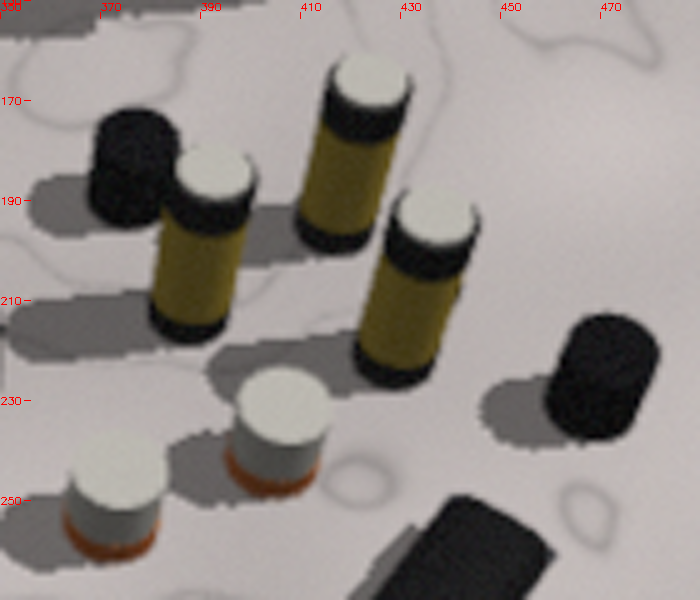

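View pics/m2.png

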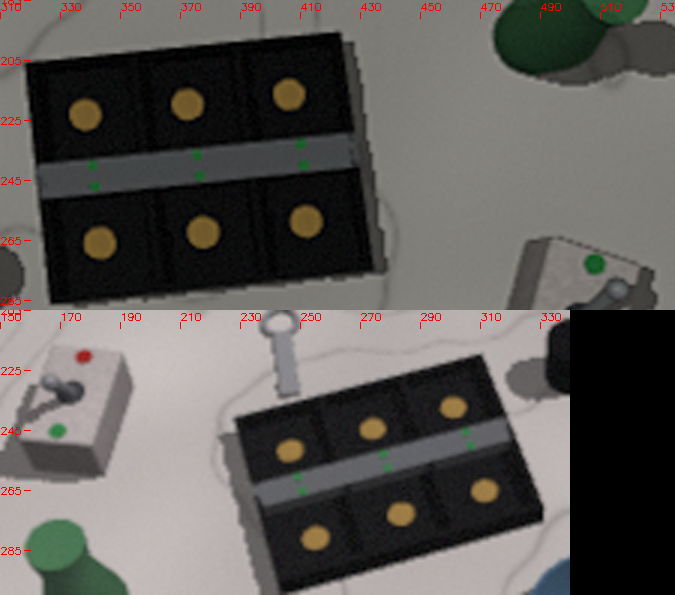

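Crops show disc tops of torches/lights, six bay floor contacts, and switch dots clearly. Triangulating them from both views.

```bash
cat > h.py <<'E'
import numpy as np,cv2
from cell import monitor,cams,ctrl
C={"scene":(np.array([[466.502,0,323.9],[0,466.502,243.173],[0,0,1]]),np.array([[ 0.21711051,0.9761201,0.00725094],[0.79850766,-0.17332323,-0.57649334],[-0.56146999,0.13095269,-0.81706967]]),np.array([-143.7686,-428.2979,1646.4517])),
"top":(np.array([[434.8,0,318.92],[0,434.8,234.174],[0,0,1]]),np.array([[0.00107538,-0.99980825,0.01955265],[-0.99040149,-0.00376735,-0.13816905],[0.13821622,-0.01921639,-0.99021564]]),np.array([16.7986,581.657,938.6866]))}
def tri(t,s):
    P=[K@np.c_[R,T] for K,R,T in (C["top"],C["scene"])]
    X=cv2.triangulatePoints(P[0],P[1],np.array(t,float)-.4,np.array(s,float)-.4)
    return (X[:3]/X[3]).ravel()
def plane(cam,px,z):
    K,R,T=C[cam] if isinstance(cam,str) else cam
    d=R.T@np.linalg.inv(K)@np.array([px[0],px[1],1.]);o=-R.T@T
    return o+d*(z-o[2])/d[2]
E
python3 - <<'E'
from h import *
np.set_printoptions(suppress=True,precision=1)
T={"tA":((157.5,254),(437.2,192.8)),"tB":((211,283),(392.8,184.6)),"tC":((154.75,307.5),(424.2,166)),
"l1":((213.75,231.5),(406.6,231.2)),"l2":((260.75,221.75),(373.6,243.4)),
"b+":((338.3,223),(311.3,265)),"b0":((372.3,219.7),(283.7,273)),"b-":((406.3,216.3),(255,281)),
"f+":((343,265.7),(301,237.3)),"f0":((377.7,262),(274,244.7)),"f-":((412,258.7),(246.7,251.7)),
"green":((508.3,273),(169,245.3)),"red":((498,310.4),(177.7,220.3)),"tip":((515.7,281.7),(167,228.7))}
for k,(a,b) in T.items(): print(k,tri(a,b))
print("tops at z=130/55")
for k in("tA","tB","tC"): print(k,plane("top",T[k][0],130),plane("scene",T[k][1],130))
for k in("l1","l2"): print(k,plane("top",T[k][0],55),plane("scene",T[k][1],55))
E
```

```text
tA [528.7 347.8 128.1]
tB [470.6 238.5 124.7]
tC [422.1 348.1 126.5]
l1 [585.9 252.6  52.8]
l2 [608.  149.4  55. ]
b+ [613.1 -26.2  11.4]
b0 [ 621.6 -105.4   10.2]
b- [ 630.  -185.4   10.2]
f+ [513.8 -36.3  11. ]
f0 [ 522.6 -116.5   10.4]
f- [ 530.4 -195.6   11.1]
green [ 495.6 -397.8   55.5]
red [ 414.2 -370.4   56.5]
tip [ 475.2 -390.6  102.2]
tops at z=130/55
tA [527.5 345.3 130. ] [531.8 348.3 130. ]
tB [469.6 235.9 130. ] [476.8 237.5 130. ]
tC [421.1 345.2 130. ] [426.9 347.9 130. ]
l1 [584.6 250.8  55. ] [589.  252.7  55. ]
l2 [606.9 147.7  55. ] [609.6 150.9  55. ]
```

Measurements agree with known heights (torch ≈127, lights ≈54, bays ≈10–11, switch top ≈56; bat on). Dock at (572,-111), yaw 0.105; switch centre (455,-384), yaw −0.325. The start yaw (2.825) already has tool x along −switch x. Moving over to the switch.

Emit:
drive_tool(
  motion=[
    {"fingers":0,"linear":[-0.028,-0.027,0],"twist":0},
    {"fingers":0,"linear":[-0.028,-0.027,0],"twist":0},
    {"fingers":0,"linear":[-0.028,-0.027,0],"twist":0},
    {"fingers":0,"linear":[-0.028,-0.027,0],"twist":0},
    {"fingers":0,"linear":[-0.028,-0.027,0],"twist":0},
  ],
)

```text
clock: 0.52
eef_pos: [293.8, 443.8, 231.0]
tool_rot: [-3.141, -0.0, 2.825]
force: [0.8, 0.1, 0.4]
width: 25.3
gripper_force: 0.0
```

Emit:
drive_tool(
  motion=[
    {"fingers":0,"linear":[-0.028,-0.027,0],"twist":0},
    {"fingers":0,"linear":[-0.028,-0.027,0],"twist":0},
    {"fingers":0,"linear":[-0.028,-0.027,0],"twist":0},
    {"fingers":0,"linear":[-0.028,-0.027,0],"twist":0},
    {"fingers":0,"linear":[-0.028,-0.027,0],"twist":0},
  ],
)

```text
clock: 0.93
eef_pos: [384.8, 272.0, 231.2]
tool_rot: [-3.141, -0.0, 2.825]
force: [1.1, -0.1, -0.1]
width: -0.4
gripper_force: 0.0
```

Emit:
drive_tool(
  motion=[
    {"fingers":0,"linear":[-0.028,-0.027,0],"twist":0},
    {"fingers":0,"linear":[-0.028,-0.027,0],"twist":0},
    {"fingers":0,"linear":[-0.028,-0.027,0],"twist":0},
    {"fingers":0,"linear":[-0.028,-0.027,0],"twist":0},
    {"fingers":0,"linear":[-0.028,-0.027,0],"twist":0},
  ],
)

```text
clock: 1.35
eef_pos: [475.7, 100.1, 231.2]
tool_rot: [-3.142, -0.0, 2.825]
force: [0.9, 0.5, 0.1]
width: -0.0
gripper_force: 0.0
```

```bash
cat >> h.py <<'E'
def go(x,y,z,yaw=None):
    s=monitor.read_state();p=s["eef_pos"];w=s["tool_rot"][2]
    R=cv2.Rodrigues(np.array([0,0,w]))[0]@np.diag([1,-1,-1.])
    d=R.T@(np.array([x,y,z])-p)
    tw=0 if yaw is None else -((yaw-w+np.pi)%(2*np.pi)-np.pi)
    print("tool shift mm",d.round(1),"twist",round(tw,3),"rows>=",round(np.linalg.norm(d)/41.7,1),round(abs(tw)/.125,1))
def st():
    s=monitor.read_state();print("t",round(s["clock"],2),"pos",s["eef_pos"].round(1),"rot",s["tool_rot"].round(3),"F",s["force"].round(1),"w",round(s["width"],1),"gf",round(s["gripper_force"],1),"q",s["qpos"].round(2))
E
python3 -c "
from h import *
st();go(511,-403,230,2.817)"
```

```text
t 1.35 pos [475.7 100.1 231.2] rot [-3.142 -0.     2.825] F [0.9 0.5 0.1] w -0.0 gf 0.0 q [-0.33  0.4   0.09  1.96 -0.05  0.78  1.04]
tool shift mm [-190.2 -467.1    1.2] twist 0.008 rows>= 12.1 0.1
```

Emit:
drive_tool(
  motion=[
    {"fingers":0,"linear":[-0.0127,-0.0311,0],"twist":0},
    {"fingers":0,"linear":[-0.0127,-0.0311,0],"twist":0},
    {"fingers":0,"linear":[-0.0127,-0.0311,0],"twist":0},
    {"fingers":0,"linear":[-0.0127,-0.0311,0],"twist":0},
    {"fingers":0,"linear":[-0.0127,-0.0311,0],"twist":0},
  ],
)

```text
clock: 1.77
eef_pos: [486.9, -67.2, 231.1]
tool_rot: [-3.142, -0.001, 2.825]
force: [0.1, 0.3, 1.2]
width: 0.0
gripper_force: 0.0
```

Emit:
drive_tool(
  motion=[
    {"fingers":0,"linear":[-0.0127,-0.0311,0],"twist":0},
    {"fingers":0,"linear":[-0.0127,-0.0311,0],"twist":0},
    {"fingers":0,"linear":[-0.0127,-0.0311,0],"twist":0},
    {"fingers":0,"linear":[-0.0127,-0.0311,0],"twist":0},
    {"fingers":0,"linear":[-0.0127,-0.0311,0],"twist":0},
  ],
)

```text
clock: 2.18
eef_pos: [498.8, -234.6, 231.0]
tool_rot: [3.141, -0.001, 2.825]
force: [0.2, 0.5, -0.3]
width: -0.2
gripper_force: 0.0
```

Emit:
drive_tool(
  motion=[
    {"fingers":0,"linear":[-0.0127,-0.0311,0],"twist":0},
    {"fingers":0,"linear":[-0.0127,-0.0311,0],"twist":0},
    {"fingers":0,"linear":[-0.0127,-0.0311,0],"twist":0},
    {"fingers":0,"linear":[-0.0127,-0.0311,0],"twist":0},
    {"fingers":0,"linear":[-0.0127,-0.0311,0],"twist":0},
  ],
)

```text
clock: 2.6
eef_pos: [510.7, -402.1, 230.8]
tool_rot: [3.141, -0.001, 2.825]
force: [0.8, -0.4, 0.4]
width: -0.1
gripper_force: 0.0
```

```bash
python3 -c "
from h import *
st();go(511,-403,94,2.817);go(452,-383,94)"
```

```text
t 2.6 pos [ 510.7 -402.1  230.8] rot [ 3.141e+00 -1.000e-03  2.825e+00] F [ 0.8 -0.4  0.4] w -0.1 gf 0.0 q [ 0.55  0.63  0.12  1.52 -0.09  1.    1.95]
tool shift mm [ -0.6  -0.8 136.8] twist 0.008 rows>= 3.3 0.1
tool shift mm [ 61.7  -0.2 136.8] twist 0 rows>= 3.6 0.0
```

Emit:
drive_tool(
  motion=[
    {"fingers":0,"linear":[0,0,0.035],"twist":0},
    {"fingers":0,"linear":[0,0,0.035],"twist":0},
    {"fingers":0,"linear":[0,0,0.035],"twist":0},
    {"fingers":0,"linear":[0,0,0.032],"twist":0},
    {"fingers":0,"linear":[0,0,0],"twist":0},
  ],
)

```text
clock: 3.02
eef_pos: [506.7, -397.1, 87.2]
tool_rot: [3.137, -0.013, 2.825]
force: [-0.9, 1.1, -1.6]
width: 0.0
gripper_force: 0.0
```

Emit:
drive_tool(
  motion=[
    {"fingers":0,"linear":[0.013,0,0],"twist":0},
    {"fingers":0,"linear":[0.013,0,0],"twist":0},
    {"fingers":0,"linear":[0.013,0,0],"twist":0},
    {"fingers":0,"linear":[0.013,0,0],"twist":0},
    {"fingers":0,"linear":[0.011,0,0],"twist":0},
  ],
)

```text
clock: 3.43
eef_pos: [451.1, -381.4, 96.1]
tool_rot: [-3.141, 0.001, 2.825]
force: [0.1, -0.5, -0.7]
width: 0.3
gripper_force: 0.0
```

Emit:
drive_tool(
  motion=[
    {"fingers":0,"linear":[0,0,0],"twist":0},
    {"fingers":0,"linear":[0,0,-0.035],"twist":0},
    {"fingers":0,"linear":[0,0,-0.035],"twist":0},
    {"fingers":0,"linear":[0,0,-0.035],"twist":0},
    {"fingers":0,"linear":[0,0,-0.035],"twist":0},
  ],
)

```text
clock: 3.85
eef_pos: [451.6, -381.2, 237.2]
tool_rot: [-3.141, 0.001, 2.825]
force: [1.2, -0.4, -0.8]
width: 0.3
gripper_force: 0.0
```

```bash
python3 -c "
from h import *
st();go(500,160,245,1.676)
d=cams.get_image('top')['color'];e=cams.get_image('scene')['color']
f=lambda c:cv2.resize(c,None,fx=4,fy=4,interpolation=2)
m=np.hstack([f(d[250:330,460:550]),f(e[205:285,145:235])]);cv2.imwrite('pics/sw1.png',m);cv2.imwrite('pics/top1.png',d);cv2.imwrite('pics/scene1.png',e)"
```

```text
t 3.85 pos [ 451.6 -381.2  237.2] rot [-3.141e+00  1.000e-03  2.825e+00] F [ 1.2 -0.4 -0.8] w 0.3 gf 0.0 q [ 0.57  0.54  0.12  1.68 -0.08  0.92  1.98]
tool shift mm [122.5 529.3  -7.8] twist 1.149 rows>= 13.0 9.2
```

View pics/sw1.png

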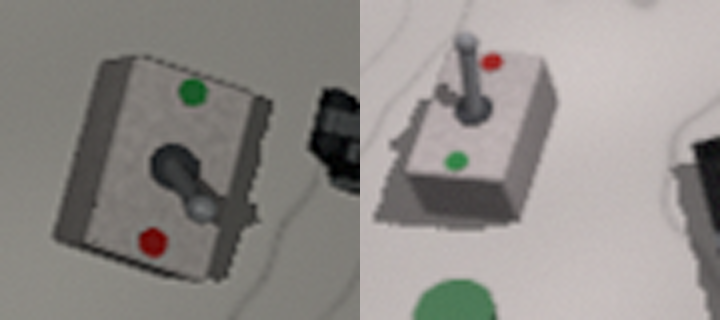

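Bat now leans to the red dot (ball at top crop (202,208), past the red side): off. Now on to the torches.

Emit:
drive_tool(
  motion=[
    {"fingers":0,"linear":[0.0082,0.0353,0],"twist":0},
    {"fingers":0,"linear":[0.0082,0.0353,0],"twist":0},
    {"fingers":0,"linear":[0.0082,0.0353,0],"twist":0},
    {"fingers":0,"linear":[0.0082,0.0353,0],"twist":0},
    {"fingers":0,"linear":[0.0082,0.0353,0],"twist":0},
  ],
)

```text
clock: 4.37
eef_pos: [467.5, -198.9, 234.9]
tool_rot: [3.142, 0.001, 2.825]
force: [0.0, 0.0, 0.4]
width: 0.2
gripper_force: 0.0
```

Emit:
drive_tool(
  motion=[
    {"fingers":0,"linear":[0.0082,0.0353,0],"twist":0},
    {"fingers":0,"linear":[0.0082,0.0353,0],"twist":0},
    {"fingers":0,"linear":[0.0082,0.0353,0],"twist":0},
    {"fingers":0,"linear":[0.0082,0.0353,0],"twist":0},
    {"fingers":0,"linear":[0.0082,0.0353,0],"twist":0},
  ],
)

```text
clock: 4.78
eef_pos: [483.6, -18.2, 235.0]
tool_rot: [3.141, 0.001, 2.825]
force: [1.3, -0.3, 1.1]
width: 0.1
gripper_force: 0.0
```

Emit:
drive_tool(
  motion=[
    {"fingers":0,"linear":[0.0082,0.0353,0],"twist":0},
    {"fingers":0,"linear":[0.0082,0.0353,0],"twist":0},
    {"fingers":0,"linear":[0.0082,0.0353,0],"twist":0},
    {"fingers":0,"linear":[0.0082,0.0353,0],"twist":0},
    {"fingers":0,"linear":[0.0082,0.0353,0],"twist":0},
  ],
)

```text
clock: 5.2
eef_pos: [499.5, 162.5, 235.0]
tool_rot: [3.141, 0.0, 2.825]
force: [0.9, -0.7, 0.1]
width: 0.1
gripper_force: 0.0
```

Emit:
drive_tool(
  motion=[
    {"fingers":1,"linear":[0,0,0],"twist":0.115},
    {"fingers":1,"linear":[0,0,0],"twist":0.115},
    {"fingers":1,"linear":[0,0,0],"twist":0.115},
    {"fingers":1,"linear":[0,0,0],"twist":0.115},
    {"fingers":1,"linear":[0,0,0],"twist":0.115},
  ],
)

```text
clock: 5.62
eef_pos: [499.5, 160.9, 234.8]
tool_rot: [3.141, 0.0, 2.245]
force: [-0.2, -0.3, 0.6]
width: 60.7
gripper_force: 0.0
```

Emit:
drive_tool(
  motion=[
    {"fingers":1,"linear":[0,0,0],"twist":0.115},
    {"fingers":1,"linear":[0,0,0],"twist":0.115},
    {"fingers":1,"linear":[0,0,0],"twist":0.115},
    {"fingers":1,"linear":[0,0,0],"twist":0.115},
    {"fingers":1,"linear":[0,0,0],"twist":0.115},
  ],
)

```text
clock: 6.03
eef_pos: [499.6, 160.9, 234.9]
tool_rot: [3.141, -0.0, 1.67]
force: [-0.7, -0.4, 0.2]
width: 85.4
gripper_force: 0.0
```

```bash
python3 -c "
from h import *
st();go(472,238,250,1.676);d=cams.get_image('wrist');cv2.imwrite('pics/w1.png',d['color']);print(d['K'],d['R'],d['t'])"
```

```text
t 6.03 pos [499.6 160.9 234.9] rot [ 3.141 -0.     1.67 ] F [-0.7 -0.4  0.2] w 85.4 gf 0.0 q [-0.63  0.47  0.39  1.87 -0.23  0.85 -0.03]
tool shift mm [ 79.5 -19.8 -15.1] twist -0.006 rows>= 2.0 0.1
[[361.39319545   0.         329.45633822]
 [  0.         361.39319545 238.00133357]
 [  0.           0.           1.        ]] [[ 9.95107834e-01  9.87928440e-02  6.09845915e-04]
 [ 9.43152684e-02 -9.51808159e-01  2.91831902e-01]
 [ 2.94113599e-02 -2.90346694e-01 -9.56469429e-01]] [-513.71643199   66.89278996  414.20903431]
```

View pics/w1.png

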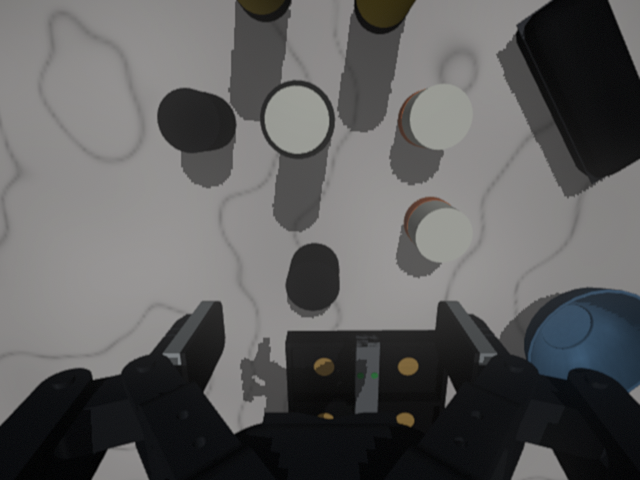

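Wrist view: torch B's disc at (298,118), lights' tops at (442,117) and (443,236). Cross-check against the two-view result.

```bash
python3 -c "
from h import *
d=cams.get_image('wrist');c=(d['K'],d['R'],d['t'])
print(plane(c,(298,118.5),130),plane(c,(442,117),55),plane(c,(443,236),55));go(472,238,250);go(472,238,83)"
```

```text
[472.33630555 238.5483906  130.        ] [587.08372711 252.33000355  55.        ] [607.38195184 148.82675248  55.        ]
tool shift mm [ 79.5 -19.3 -15.3] twist 0 rows>= 2.0 0.0
tool shift mm [ 79.5 -19.3 151.7] twist 0 rows>= 4.1 0.0
```

Excellent agreement. Grasp torch B.

Emit:
drive_tool(
  motion=[
    {"fingers":1,"linear":[0.027,-0.0063,0],"twist":0},
    {"fingers":1,"linear":[0.027,-0.0063,0],"twist":0},
    {"fingers":1,"linear":[0.0255,-0.0063,0],"twist":-0.006},
    {"fingers":1,"linear":[0,0,0],"twist":0},
    {"fingers":1,"linear":[0,0,0.03],"twist":0},
  ],
)

```text
clock: 6.55
eef_pos: [475.3, 241.5, 208.4]
tool_rot: [3.132, -0.005, 1.689]
force: [1.7, 0.2, 0.5]
width: 85.3
gripper_force: 0.0
```

Emit:
drive_tool(
  motion=[
    {"fingers":1,"linear":[0,0,0.03],"twist":0},
    {"fingers":1,"linear":[0,0,0.03],"twist":0},
    {"fingers":1,"linear":[0,0,0.03],"twist":0},
    {"fingers":1,"linear":[0,0,0.03],"twist":0},
    {"fingers":1,"linear":[0,0,0],"twist":0},
  ],
)

```text
clock: 6.97
eef_pos: [469.1, 236.2, 79.9]
tool_rot: [-3.133, 0.003, 1.684]
force: [-0.6, -0.6, 0.1]
width: 85.5
gripper_force: 0.0
```

Emit:
drive_tool(
  motion=[
    {"fingers":0,"linear":[0,0,0],"twist":0},
    {"fingers":0,"linear":[0,0,0],"twist":0},
    {"fingers":0,"linear":[0,0,0],"twist":0},
    {"fingers":0,"linear":[0,0,0],"twist":0},
    {"fingers":0,"linear":[0,0,0],"twist":0},
  ],
)

```text
clock: 7.38
eef_pos: [473.1, 238.1, 86.5]
tool_rot: [3.139, -0.002, 1.681]
force: [-1.3, -0.3, 7.6]
width: 48.9
gripper_force: 60.7
```

Emit:
drive_tool(
  motion=[
    {"fingers":0,"linear":[0,0,0],"twist":0},
    {"fingers":0,"linear":[0,0,-0.005],"twist":0},
    {"fingers":0,"linear":[0,0,-0.02],"twist":0},
    {"fingers":0,"linear":[0,0,-0.03],"twist":0},
    {"fingers":0,"linear":[0,0,-0.03],"twist":0},
  ],
)

```text
clock: 7.8
eef_pos: [471.7, 237.3, 170.6]
tool_rot: [-3.141, 0.001, 1.681]
force: [0.9, -0.1, -3.0]
width: 49.2
gripper_force: 62.2
```

Emit:
drive_tool(
  motion=[
    {"fingers":0,"linear":[0,0,-0.03],"twist":0},
    {"fingers":0,"linear":[0,0,-0.03],"twist":0},
    {"fingers":0,"linear":[0,0,-0.03],"twist":0},
    {"fingers":0,"linear":[0,0,0],"twist":0},
    {"fingers":0,"linear":[0,0,0],"twist":0},
  ],
)

```text
clock: 8.22
eef_pos: [473.0, 238.0, 261.5]
tool_rot: [3.137, -0.002, 1.681]
force: [-0.0, 0.7, -4.1]
width: 48.7
gripper_force: 62.5
```

```bash
python3 -c "
from h import *
st();go(630,-185.5,250,1.676)"
```

```text
t 8.22 pos [473.  238.  261.5] rot [ 3.137e+00 -2.000e-03  1.681e+00] F [-0.   0.7 -4.1] w 48.7 gf 62.5 q [-0.8   0.44  0.41  1.83 -0.22  0.91 -0.18]
tool shift mm [-438.3  109.3   11.5] twist 0.005 rows>= 10.8 0.0
```

Emit:
drive_tool(
  motion=[
    {"fingers":0,"linear":[-0.0292,0.0073,0],"twist":0},
    {"fingers":0,"linear":[-0.0292,0.0073,0],"twist":0},
    {"fingers":0,"linear":[-0.0292,0.0073,0],"twist":0},
    {"fingers":0,"linear":[-0.0292,0.0073,0],"twist":0},
    {"fingers":0,"linear":[-0.0292,0.0073,0],"twist":0},
  ],
)

```text
clock: 8.63
eef_pos: [523.4, 95.1, 257.8]
tool_rot: [-3.138, 0.0, 1.681]
force: [0.2, 0.3, -2.4]
width: 48.7
gripper_force: 62.3
```

Emit:
drive_tool(
  motion=[
    {"fingers":0,"linear":[-0.0292,0.0073,0],"twist":0},
    {"fingers":0,"linear":[-0.0292,0.0073,0],"twist":0},
    {"fingers":0,"linear":[-0.0292,0.0073,0],"twist":0},
    {"fingers":0,"linear":[-0.0292,0.0073,0],"twist":0},
    {"fingers":0,"linear":[-0.0292,0.0073,0],"twist":0},
  ],
)

```text
clock: 9.05
eef_pos: [575.8, -45.8, 257.5]
tool_rot: [-3.138, -0.001, 1.681]
force: [0.3, 1.2, -2.7]
width: 49.0
gripper_force: 62.3
```

Emit:
drive_tool(
  motion=[
    {"fingers":0,"linear":[-0.0292,0.0073,0],"twist":0},
    {"fingers":0,"linear":[-0.0292,0.0073,0],"twist":0},
    {"fingers":0,"linear":[-0.0292,0.0073,0],"twist":0},
    {"fingers":0,"linear":[-0.0292,0.0073,0],"twist":0},
    {"fingers":0,"linear":[-0.0292,0.0073,0],"twist":0},
  ],
)

```text
clock: 9.47
eef_pos: [628.2, -186.6, 257.1]
tool_rot: [-3.138, -0.002, 1.681]
force: [0.3, 0.4, -2.4]
width: 48.7
gripper_force: 62.3
```

Emit:
drive_tool(
  motion=[
    {"fingers":0,"linear":[0,0,0],"twist":0},
    {"fingers":0,"linear":[0,0,0],"twist":0},
    {"fingers":0,"linear":[0,0,0],"twist":0},
  ],
)

```text
clock: 9.72
eef_pos: [628.1, -184.8, 257.4]
tool_rot: [-3.138, -0.002, 1.681]
force: [1.0, 0.9, -2.6]
width: 49.3
gripper_force: 62.5
```

```bash
python3 -c "
from h import *
st();go(630,-185.5,96,1.676)"
```

```text
t 9.72 pos [ 628.1 -184.8  257.4] rot [-3.138e+00 -2.000e-03  1.681e+00] F [ 1.   0.9 -2.6] w 49.3 gf 62.5 q [ 0.01  0.64  0.4   1.47 -0.27  1.08  0.58]
tool shift mm [ -0.9   1.8 161.4] twist 0.005 rows>= 3.9 0.0
```

Emit:
drive_tool(
  motion=[
    {"fingers":0,"linear":[-0.001,0.002,0.03],"twist":0},
    {"fingers":0,"linear":[0,0,0.03],"twist":0},
    {"fingers":0,"linear":[0,0,0.03],"twist":0},
    {"fingers":0,"linear":[0,0,0.025],"twist":0},
    {"fingers":0,"linear":[0,0,0.02],"twist":0},
  ],
)

```text
clock: 10.13
eef_pos: [629.7, -183.4, 121.3]
tool_rot: [-3.138, -0.003, 1.683]
force: [-0.4, 0.4, -1.8]
width: 48.8
gripper_force: 62.7
```

Emit:
drive_tool(
  motion=[
    {"fingers":0,"linear":[0,0,0.01],"twist":0},
    {"fingers":0,"linear":[0,0,0.01],"twist":0},
    {"fingers":0,"linear":[0,0,0.006],"twist":0},
    {"fingers":0,"linear":[0,0,0.0],"twist":0},
    {"fingers":0,"linear":[0,0,0],"twist":0},
  ],
)

```text
clock: 10.55
eef_pos: [631.8, -186.5, 99.0]
tool_rot: [3.141, 0.0, 1.681]
force: [-0.0, -0.7, -2.5]
width: 48.8
gripper_force: 62.9
```

```bash
python3 -c "
from h import *
st()"
```

```text
t 10.55 pos [ 631.8 -186.5   99. ] rot [3.141 0.    1.681] F [-0.  -0.7 -2.5] w 48.8 gf 62.9 q [ 0.05  0.82  0.33  1.61 -0.35  0.77  0.65]
```

Emit:
drive_tool(
  motion=[
    {"fingers":0,"linear":[0,0,0.002],"twist":0},
    {"fingers":0,"linear":[0,0,0],"twist":0},
    {"fingers":0,"linear":[0,0,0],"twist":0},
  ],
)

```text
clock: 10.8
eef_pos: [631.6, -186.7, 97.0]
tool_rot: [3.141, 0.0, 1.681]
force: [0.1, 0.4, -2.6]
width: 49.0
gripper_force: 62.9
```

Emit:
drive_tool(
  motion=[
    {"fingers":0,"linear":[0,0,0.002],"twist":0},
    {"fingers":0,"linear":[0,0,0],"twist":0},
    {"fingers":0,"linear":[0,0,0],"twist":0},
  ],
)

```text
clock: 11.05
eef_pos: [631.8, -187.2, 96.5]
tool_rot: [3.14, 0.001, 1.68]
force: [-2.3, -0.7, 7.6]
width: 49.2
gripper_force: 44.5
```

Contact. Release and rise.

Emit:
drive_tool(
  motion=[
    {"fingers":0.9,"linear":[0,0,0],"twist":0},
    {"fingers":0.9,"linear":[0,0,0],"twist":0},
    {"fingers":0.9,"linear":[0,0,0],"twist":0},
    {"fingers":1,"linear":[0,0,0],"twist":0},
    {"fingers":1,"linear":[0,0,0],"twist":0},
  ],
)

```text
clock: 11.47
eef_pos: [631.3, -186.5, 94.2]
tool_rot: [3.142, -0.0, 1.681]
force: [0.4, 0.5, 0.2]
width: 85.6
gripper_force: 0.0
```

Emit:
drive_tool(
  motion=[
    {"fingers":1,"linear":[0,0,-0.02],"twist":0},
    {"fingers":1,"linear":[0,0,-0.035],"twist":0},
    {"fingers":1,"linear":[0,0,-0.035],"twist":0},
    {"fingers":1,"linear":[0,0,-0.035],"twist":0},
    {"fingers":1,"linear":[0,0,-0.035],"twist":0},
  ],
)

```text
clock: 11.88
eef_pos: [631.0, -186.6, 255.8]
tool_rot: [-3.141, 0.0, 1.681]
force: [1.3, -0.4, 0.1]
width: 85.5
gripper_force: 0.0
```

```bash
python3 -c "
from h import *
st();go(529,347.5,250,1.676);d=cams.get_image('wrist');cv2.imwrite('pics/w2.png',d['color'])"
```

```text
t 11.88 pos [ 631.  -186.6  255.8] rot [-3.141  0.     1.681] F [ 1.3 -0.4  0.1] w 85.5 gf 0.0 q [ 0.02  0.65  0.41  1.47 -0.27  1.08  0.59]
tool shift mm [542.  -42.8   5.8] twist 0.005 rows>= 13.0 0.0
```

View pics/w2.png

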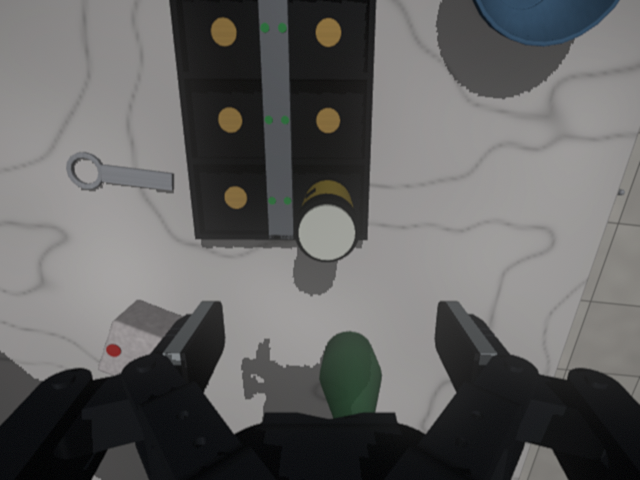

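Torch 1 stands in the back-right bay (disc at (327,232), spots free elsewhere). Next, torch A.

Emit:
drive_tool(
  motion=[
    {"fingers":1,"linear":[0.0361,-0.0029,0],"twist":0},
    {"fingers":1,"linear":[0.0361,-0.0029,0],"twist":0},
    {"fingers":1,"linear":[0.0361,-0.0029,0],"twist":0},
    {"fingers":1,"linear":[0.0361,-0.0029,0],"twist":0},
    {"fingers":1,"linear":[0.0361,-0.0029,0],"twist":0},
  ],
)

```text
clock: 12.35
eef_pos: [596.5, -7.2, 254.1]
tool_rot: [3.142, -0.0, 1.68]
force: [1.2, 1.2, 0.6]
width: 85.8
gripper_force: 0.0
```

Emit:
drive_tool(
  motion=[
    {"fingers":1,"linear":[0.0361,-0.0029,0],"twist":0},
    {"fingers":1,"linear":[0.0361,-0.0029,0],"twist":0},
    {"fingers":1,"linear":[0.0361,-0.0029,0],"twist":0},
    {"fingers":1,"linear":[0.0361,-0.0029,0],"twist":0},
    {"fingers":1,"linear":[0.0361,-0.0029,0],"twist":0},
  ],
)

```text
clock: 12.77
eef_pos: [562.2, 170.8, 254.2]
tool_rot: [3.141, -0.0, 1.681]
force: [0.6, -0.1, -0.1]
width: 85.6
gripper_force: 0.0
```

Emit:
drive_tool(
  motion=[
    {"fingers":1,"linear":[0.0361,-0.0029,0],"twist":0},
    {"fingers":1,"linear":[0.0361,-0.0029,0],"twist":0},
    {"fingers":1,"linear":[0.0361,-0.0029,0],"twist":0},
    {"fingers":1,"linear":[0.0361,-0.0029,0],"twist":0},
    {"fingers":1,"linear":[0.0361,-0.0029,0],"twist":0},
  ],
)

```text
clock: 13.18
eef_pos: [527.9, 348.6, 254.1]
tool_rot: [-3.142, -0.0, 1.681]
force: [0.5, 0.1, 0.6]
width: 85.2
gripper_force: 0.0
```

Emit:
drive_tool(
  motion=[
    {"fingers":1,"linear":[0,0,0],"twist":0},
    {"fingers":1,"linear":[0,0,0],"twist":0},
    {"fingers":1,"linear":[0,0,0],"twist":0},
  ],
)

```text
clock: 13.43
eef_pos: [528.7, 346.1, 253.9]
tool_rot: [-3.141, 0.001, 1.681]
force: [-0.4, -0.7, -0.3]
width: 85.6
gripper_force: 0.0
```

```bash
python3 -c "
from h import *
st();go(530,347.5,86,1.676)"
```

```text
t 13.43 pos [528.7 346.1 253.9] rot [-3.141e+00  1.000e-03  1.681e+00] F [-0.4 -0.7 -0.3] w 85.6 gf 0.0 q [-0.87  0.61  0.41  1.55 -0.27  1.04 -0.27]
tool shift mm [  1.3   1.4 167.9] twist 0.005 rows>= 4.0 0.0
```

Emit:
drive_tool(
  motion=[
    {"fingers":1,"linear":[0.001,0.001,0.035],"twist":0},
    {"fingers":1,"linear":[0,0,0.035],"twist":0},
    {"fingers":1,"linear":[0,0,0.035],"twist":0},
    {"fingers":1,"linear":[0,0,0.035],"twist":0},
    {"fingers":1,"linear":[0,0,0.028],"twist":0},
  ],
)

```text
clock: 13.85
eef_pos: [529.7, 345.0, 84.2]
tool_rot: [-3.14, 0.002, 1.677]
force: [-0.1, -0.9, -0.4]
width: 85.1
gripper_force: 0.0
```

Emit:
drive_tool(
  motion=[
    {"fingers":1,"linear":[0,0,0],"twist":0},
    {"fingers":1,"linear":[0,0,0],"twist":0},
    {"fingers":0,"linear":[0,0,0],"twist":0},
    {"fingers":0,"linear":[0,0,0],"twist":0},
    {"fingers":0,"linear":[0,0,0],"twist":0},
  ],
)

```text
clock: 14.27
eef_pos: [530.8, 348.4, 88.7]
tool_rot: [3.138, -0.002, 1.68]
force: [-1.0, 0.6, 1.3]
width: 51.7
gripper_force: 0.4
```

Emit:
drive_tool(
  motion=[
    {"fingers":0,"linear":[0,0,0],"twist":0},
    {"fingers":0,"linear":[0,0,0],"twist":0},
    {"fingers":0,"linear":[0,0,0],"twist":0},
    {"fingers":0,"linear":[0,0,0],"twist":0},
    {"fingers":0,"linear":[0,0,0],"twist":0},
  ],
)

```text
clock: 14.68
eef_pos: [530.3, 348.6, 88.8]
tool_rot: [3.139, -0.002, 1.681]
force: [-1.1, -1.3, 7.1]
width: 49.1
gripper_force: 60.4
```

Emit:
drive_tool(
  motion=[
    {"fingers":0,"linear":[0,0,-0.02],"twist":0},
    {"fingers":0,"linear":[0,0,-0.035],"twist":0},
    {"fingers":0,"linear":[0,0,-0.035],"twist":0},
    {"fingers":0,"linear":[0,0,-0.035],"twist":0},
    {"fingers":0,"linear":[0,0,-0.035],"twist":0},
  ],
)

```text
clock: 15.1
eef_pos: [529.2, 347.8, 249.0]
tool_rot: [3.141, -0.001, 1.681]
force: [0.6, 1.1, -2.3]
width: 49.1
gripper_force: 62.1
```

Emit:
drive_tool(
  motion=[
    {"fingers":0,"linear":[0,0,-0.01],"twist":0},
    {"fingers":0,"linear":[0,0,0],"twist":0},
    {"fingers":0,"linear":[0,0,0],"twist":0},
  ],
)

```text
clock: 15.35
eef_pos: [529.0, 348.0, 256.5]
tool_rot: [3.141, -0.001, 1.681]
force: [-0.6, -0.1, -3.3]
width: 48.9
gripper_force: 62.1
```

```bash
python3 -c "
from h import *
st();go(621.5,-105.8,255,1.676)"
```

```text
t 15.35 pos [529.  348.  256.5] rot [ 3.141e+00 -1.000e-03  1.681e+00] F [-0.6 -0.1 -3.3] w 48.9 gf 62.1 q [-0.87  0.61  0.42  1.55 -0.27  1.04 -0.27]
tool shift mm [-461.3   42.     1.5] twist 0.005 rows>= 11.1 0.0
```

Emit:
drive_tool(
  motion=[
    {"fingers":0,"linear":[-0.0308,0.0028,0],"twist":0},
    {"fingers":0,"linear":[-0.0308,0.0028,0],"twist":0},
    {"fingers":0,"linear":[-0.0308,0.0028,0],"twist":0},
    {"fingers":0,"linear":[-0.0308,0.0028,0],"twist":0},
    {"fingers":0,"linear":[-0.0308,0.0028,0],"twist":0},
  ],
)

```text
clock: 15.77
eef_pos: [558.7, 194.8, 253.6]
tool_rot: [-3.137, 0.001, 1.681]
force: [-0.3, 0.3, -1.8]
width: 49.2
gripper_force: 62.1
```

Emit:
drive_tool(
  motion=[
    {"fingers":0,"linear":[-0.0308,0.0028,0],"twist":0},
    {"fingers":0,"linear":[-0.0308,0.0028,0],"twist":0},
    {"fingers":0,"linear":[-0.0308,0.0028,0],"twist":0},
    {"fingers":0,"linear":[-0.0308,0.0028,0],"twist":0},
    {"fingers":0,"linear":[-0.0308,0.0028,0],"twist":0},
  ],
)

```text
clock: 16.18
eef_pos: [589.5, 43.6, 253.7]
tool_rot: [-3.137, -0.0, 1.681]
force: [0.1, 0.8, -1.1]
width: 49.0
gripper_force: 62.1
```

Emit:
drive_tool(
  motion=[
    {"fingers":0,"linear":[-0.0308,0.0028,0],"twist":0},
    {"fingers":0,"linear":[-0.0308,0.0028,0],"twist":0},
    {"fingers":0,"linear":[-0.0308,0.0028,0],"twist":0},
    {"fingers":0,"linear":[-0.0308,0.0028,0],"twist":0},
    {"fingers":0,"linear":[-0.0308,0.0028,0],"twist":0},
  ],
)

```text
clock: 16.6
eef_pos: [620.4, -107.5, 253.4]
tool_rot: [-3.137, -0.002, 1.681]
force: [0.2, 0.9, -1.6]
width: 48.8
gripper_force: 62.1
```

Emit:
drive_tool(
  motion=[
    {"fingers":0,"linear":[0,0,0],"twist":0},
    {"fingers":0,"linear":[0,0,0],"twist":0},
    {"fingers":0,"linear":[0,0,0],"twist":0},
  ],
)

```text
clock: 16.85
eef_pos: [620.7, -105.6, 254.0]
tool_rot: [-3.138, -0.002, 1.681]
force: [0.6, 0.7, -1.7]
width: 48.9
gripper_force: 62.2
```

```bash
python3 -c "
from h import *
st();go(621.5,-105.8,101,1.676)"
```

```text
t 16.85 pos [ 620.7 -105.6  254. ] rot [-3.138e+00 -2.000e-03  1.681e+00] F [ 0.6  0.7 -1.7] w 48.9 gf 62.2 q [-0.12  0.61  0.41  1.55 -0.27  1.04  0.48]
tool shift mm [ -0.3   0.8 153. ] twist 0.005 rows>= 3.7 0.0
```

Emit:
drive_tool(
  motion=[
    {"fingers":0,"linear":[0,0.001,0.03],"twist":0},
    {"fingers":0,"linear":[0,0,0.03],"twist":0},
    {"fingers":0,"linear":[0,0,0.03],"twist":0},
    {"fingers":0,"linear":[0,0,0.025],"twist":0},
    {"fingers":0,"linear":[0,0,0.02],"twist":0},
  ],
)

```text
clock: 17.27
eef_pos: [621.2, -103.4, 118.0]
tool_rot: [-3.137, -0.003, 1.684]
force: [-0.4, 0.2, -1.8]
width: 49.3
gripper_force: 62.3
```

Emit:
drive_tool(
  motion=[
    {"fingers":0,"linear":[0,0,0.01],"twist":0},
    {"fingers":0,"linear":[0,0,0.01],"twist":0},
    {"fingers":0,"linear":[0,0,0.0],"twist":0},
    {"fingers":0,"linear":[0,0,0.0],"twist":0},
    {"fingers":0,"linear":[0,0,0],"twist":0},
  ],
)

```text
clock: 17.68
eef_pos: [623.9, -106.4, 102.4]
tool_rot: [3.139, 0.001, 1.681]
force: [-0.4, 0.5, -1.8]
width: 49.0
gripper_force: 62.3
```

Emit:
drive_tool(
  motion=[
    {"fingers":0,"linear":[0,0,0.002],"twist":0},
    {"fingers":0,"linear":[0,0,0],"twist":0},
    {"fingers":0,"linear":[0,0,0],"twist":0},
  ],
)

```text
clock: 17.93
eef_pos: [623.2, -106.5, 99.9]
tool_rot: [3.141, 0.0, 1.681]
force: [-1.0, -0.2, -2.0]
width: 48.9
gripper_force: 62.3
```

```bash
python3 -c "
from h import *
st()"
```

```text
t 17.93 pos [ 623.2 -106.5   99.9] rot [3.141 0.    1.681] F [-1.  -0.2 -2. ] w 48.9 gf 62.3 q [-0.07  0.79  0.33  1.69 -0.36  0.73  0.55]
```

Still ~1 mm above the floor; lower 2 mm, release, rise, and go on towards torch C.

Emit:
drive_tool(
  motion=[
    {"fingers":0,"linear":[0,0,0.002],"twist":0},
    {"fingers":0,"linear":[0,0,0],"twist":0},
    {"fingers":0,"linear":[0,0,0],"twist":0},
  ],
)

```text
clock: 18.18
eef_pos: [623.4, -106.7, 98.2]
tool_rot: [3.14, 0.0, 1.681]
force: [-1.7, 0.4, 5.0]
width: 48.8
gripper_force: 62.9
```

Emit:
drive_tool(
  motion=[
    {"fingers":0.9,"linear":[0,0,0],"twist":0},
    {"fingers":0.9,"linear":[0,0,0],"twist":0},
    {"fingers":0.9,"linear":[0,0,0],"twist":0},
    {"fingers":1,"linear":[0,0,0],"twist":0},
    {"fingers":1,"linear":[0,0,0],"twist":0},
  ],
)

```text
clock: 18.6
eef_pos: [622.9, -106.4, 97.1]
tool_rot: [-3.141, -0.0, 1.681]
force: [0.4, 0.3, 0.2]
width: 85.4
gripper_force: 0.0
```

Emit:
drive_tool(
  motion=[
    {"fingers":1,"linear":[0,0,-0.02],"twist":0},
    {"fingers":1,"linear":[0,0,-0.035],"twist":0},
    {"fingers":1,"linear":[0,0,-0.035],"twist":0},
    {"fingers":1,"linear":[0,0,-0.035],"twist":0},
    {"fingers":1,"linear":[0,0,-0.035],"twist":0},
  ],
)

```text
clock: 19.02
eef_pos: [622.5, -106.5, 258.8]
tool_rot: [-3.141, 0.0, 1.681]
force: [2.0, -0.4, 0.4]
width: 85.5
gripper_force: 0.0
```

```bash
python3 -c "
from h import *
st();go(423.5,347.5,255,1.676)"
```

```text
t 19.02 pos [ 622.5 -106.5  258.8] rot [-3.141  0.     1.681] F [ 2.  -0.4  0.4] w 85.5 gf 0.0 q [-0.12  0.61  0.42  1.55 -0.27  1.05  0.48]
tool shift mm [ 473.1 -148.1    3.8] twist 0.005 rows>= 11.9 0.0
```

Emit:
drive_tool(
  motion=[
    {"fingers":1,"linear":[0.0315,-0.0099,0],"twist":0},
    {"fingers":1,"linear":[0.0315,-0.0099,0],"twist":0},
    {"fingers":1,"linear":[0.0315,-0.0099,0],"twist":0},
    {"fingers":1,"linear":[0.0315,-0.0099,0],"twist":0},
    {"fingers":1,"linear":[0.0315,-0.0099,0],"twist":0},
  ],
)

```text
clock: 19.43
eef_pos: [555.5, 45.9, 257.3]
tool_rot: [3.142, -0.0, 1.68]
force: [0.1, 1.5, 0.7]
width: 85.4
gripper_force: 0.0
```

Emit:
drive_tool(
  motion=[
    {"fingers":1,"linear":[0.0315,-0.0099,0],"twist":0},
    {"fingers":1,"linear":[0.0315,-0.0099,0],"twist":0},
    {"fingers":1,"linear":[0.0315,-0.0099,0],"twist":0},
    {"fingers":1,"linear":[0.0315,-0.0099,0],"twist":0},
    {"fingers":1,"linear":[0.0315,-0.0099,0],"twist":0},
  ],
)

```text
clock: 19.85
eef_pos: [489.1, 197.1, 257.4]
tool_rot: [3.141, -0.0, 1.681]
force: [0.1, 1.1, 0.6]
width: 84.7
gripper_force: 0.0
```

Emit:
drive_tool(
  motion=[
    {"fingers":1,"linear":[0.0315,-0.0099,0],"twist":0},
    {"fingers":1,"linear":[0.0315,-0.0099,0],"twist":0},
    {"fingers":1,"linear":[0.0315,-0.0099,0],"twist":0},
    {"fingers":1,"linear":[0.0315,-0.0099,0],"twist":0},
    {"fingers":1,"linear":[0.0315,-0.0099,0],"twist":0},
  ],
)

```text
clock: 20.27
eef_pos: [422.5, 348.2, 257.4]
tool_rot: [3.142, -0.0, 1.681]
force: [0.3, 0.6, 0.7]
width: 85.5
gripper_force: 0.0
```

Emit:
drive_tool(
  motion=[
    {"fingers":1,"linear":[0,0,0],"twist":0},
    {"fingers":1,"linear":[0,0,0],"twist":0},
    {"fingers":1,"linear":[0,0,0],"twist":0},
  ],
)

```text
clock: 20.52
eef_pos: [423.6, 346.3, 257.2]
tool_rot: [3.141, 0.001, 1.681]
force: [0.7, -0.7, -0.3]
width: 85.5
gripper_force: 0.0
```

```bash
python3 -c "
from h import *
st();go(423.5,347.5,87,1.676)"
```

```text
t 20.52 pos [423.6 346.3 257.2] rot [3.141e+00 1.000e-03 1.681e+00] F [ 0.7 -0.7 -0.3] w 85.5 gf 0.0 q [-1.02  0.48  0.42  1.78 -0.23  0.93 -0.39]
tool shift mm [  1.2   0.  170.2] twist 0.005 rows>= 4.1 0.0
```

Emit:
drive_tool(
  motion=[
    {"fingers":1,"linear":[0.001,0,0.035],"twist":0},
    {"fingers":1,"linear":[0,0,0.035],"twist":0},
    {"fingers":1,"linear":[0,0,0.035],"twist":0},
    {"fingers":1,"linear":[0,0,0.035],"twist":0},
    {"fingers":1,"linear":[0,0,0.03],"twist":0},
  ],
)

```text
clock: 20.93
eef_pos: [424.0, 345.6, 85.6]
tool_rot: [-3.141, 0.001, 1.678]
force: [-0.4, 0.5, 0.3]
width: 85.4
gripper_force: 0.0
```

Emit:
drive_tool(
  motion=[
    {"fingers":1,"linear":[0,0,0],"twist":0},
    {"fingers":1,"linear":[0,0,0],"twist":0},
    {"fingers":0,"linear":[0,0,0],"twist":0},
    {"fingers":0,"linear":[0,0,0],"twist":0},
    {"fingers":0,"linear":[0,0,0],"twist":0},
  ],
)

```text
clock: 21.35
eef_pos: [424.5, 348.6, 89.4]
tool_rot: [3.139, -0.002, 1.681]
force: [-1.3, 0.9, 1.0]
width: 51.7
gripper_force: 0.6
```

Emit:
drive_tool(
  motion=[
    {"fingers":0,"linear":[0,0,0],"twist":0},
    {"fingers":0,"linear":[0,0,0],"twist":0},
    {"fingers":0,"linear":[0,0,0],"twist":0},
    {"fingers":0,"linear":[0,0,0],"twist":0},
    {"fingers":0,"linear":[0,0,0],"twist":0},
  ],
)

```text
clock: 21.77
eef_pos: [424.0, 348.6, 89.5]
tool_rot: [3.139, -0.002, 1.681]
force: [-1.2, -0.7, 8.1]
width: 49.2
gripper_force: 60.3
```

Emit:
drive_tool(
  motion=[
    {"fingers":0,"linear":[0,0,-0.02],"twist":0},
    {"fingers":0,"linear":[0,0,-0.035],"twist":0},
    {"fingers":0,"linear":[0,0,-0.035],"twist":0},
    {"fingers":0,"linear":[0,0,-0.035],"twist":0},
    {"fingers":0,"linear":[0,0,-0.035],"twist":0},
  ],
)

```text
clock: 22.18
eef_pos: [423.0, 347.6, 250.0]
tool_rot: [3.141, -0.001, 1.681]
force: [-0.0, 1.2, -2.4]
width: 48.9
gripper_force: 62.3
```

Emit:
drive_tool(
  motion=[
    {"fingers":0,"linear":[0,0,-0.01],"twist":0},
    {"fingers":0,"linear":[0,0,0],"twist":0},
    {"fingers":0,"linear":[0,0,0],"twist":0},
  ],
)

```text
clock: 22.43
eef_pos: [422.7, 347.9, 257.4]
tool_rot: [-3.142, -0.001, 1.681]
force: [-0.2, -0.5, -2.2]
width: 48.9
gripper_force: 62.4
```

```bash
python3 -c "
from h import *
st();go(613.2,-26,255,1.676)"
```

```text
t 22.43 pos [422.7 347.9 257.4] rot [-3.142e+00 -1.000e-03  1.681e+00] F [-0.2 -0.5 -2.2] w 48.9 gf 62.4 q [-1.02  0.48  0.42  1.78 -0.24  0.93 -0.39]
tool shift mm [-392.6  148.1    2.4] twist 0.005 rows>= 10.1 0.0
```

Emit:
drive_tool(
  motion=[
    {"fingers":0,"linear":[-0.0262,0.0099,0],"twist":0},
    {"fingers":0,"linear":[-0.0262,0.0099,0],"twist":0},
    {"fingers":0,"linear":[-0.0262,0.0099,0],"twist":0},
    {"fingers":0,"linear":[-0.0262,0.0099,0],"twist":0},
    {"fingers":0,"linear":[-0.0262,0.0099,0],"twist":0},
  ],
)

```text
clock: 22.85
eef_pos: [485.7, 221.4, 254.8]
tool_rot: [-3.137, 0.002, 1.681]
force: [0.0, -0.6, -1.6]
width: 49.0
gripper_force: 62.3
```

Emit:
drive_tool(
  motion=[
    {"fingers":0,"linear":[-0.0262,0.0099,0],"twist":0},
    {"fingers":0,"linear":[-0.0262,0.0099,0],"twist":0},
    {"fingers":0,"linear":[-0.0262,0.0099,0],"twist":0},
    {"fingers":0,"linear":[-0.0262,0.0099,0],"twist":0},
    {"fingers":0,"linear":[-0.0262,0.0099,0],"twist":0},
  ],
)

```text
clock: 23.27
eef_pos: [549.2, 97.0, 254.6]
tool_rot: [-3.136, 0.0, 1.681]
force: [0.8, 0.3, -1.7]
width: 49.0
gripper_force: 62.3
```

Emit:
drive_tool(
  motion=[
    {"fingers":0,"linear":[-0.0262,0.0099,0],"twist":0},
    {"fingers":0,"linear":[-0.0262,0.0099,0],"twist":0},
    {"fingers":0,"linear":[-0.0262,0.0099,0],"twist":0},
    {"fingers":0,"linear":[-0.0262,0.0099,0],"twist":0},
    {"fingers":0,"linear":[-0.0262,0.0099,0],"twist":0},
  ],
)

```text
clock: 23.68
eef_pos: [612.9, -27.5, 254.3]
tool_rot: [-3.136, -0.001, 1.681]
force: [0.3, 0.2, -1.9]
width: 48.9
gripper_force: 62.3
```

Emit:
drive_tool(
  motion=[
    {"fingers":0,"linear":[0,0,0],"twist":0},
    {"fingers":0,"linear":[0,0,0],"twist":0},
    {"fingers":0,"linear":[0,0,0],"twist":0},
  ],
)

```text
clock: 23.93
eef_pos: [612.6, -25.7, 254.9]
tool_rot: [-3.137, -0.002, 1.681]
force: [0.4, 1.2, -1.9]
width: 48.9
gripper_force: 62.4
```

```bash
python3 -c "
from h import *
st();go(612.5,-26,101,1.676)"
```

```text
t 23.93 pos [612.6 -25.7 254.9] rot [-3.137e+00 -2.000e-03  1.681e+00] F [ 0.4  1.2 -1.9] w 48.9 gf 62.4 q [-0.26  0.58  0.42  1.6  -0.27  1.02  0.35]
tool shift mm [-3.000e-01 -1.000e-01  1.539e+02] twist 0.005 rows>= 3.7 0.0
```

Emit:
drive_tool(
  motion=[
    {"fingers":0,"linear":[0,0,0.03],"twist":0},
    {"fingers":0,"linear":[0,0,0.03],"twist":0},
    {"fingers":0,"linear":[0,0,0.03],"twist":0},
    {"fingers":0,"linear":[0,0,0.025],"twist":0},
    {"fingers":0,"linear":[0,0,0.02],"twist":0},
  ],
)

```text
clock: 24.35
eef_pos: [611.8, -23.9, 119.2]
tool_rot: [-3.137, -0.002, 1.683]
force: [-0.1, 0.3, -1.5]
width: 49.1
gripper_force: 62.5
```

Emit:
drive_tool(
  motion=[
    {"fingers":0,"linear":[0,0,0.01],"twist":0},
    {"fingers":0,"linear":[0,0,0.01],"twist":0},
    {"fingers":0,"linear":[0,0,0.002],"twist":0},
    {"fingers":0,"linear":[0,0,0.0],"twist":0},
    {"fingers":0,"linear":[0,0,0],"twist":0},
  ],
)

```text
clock: 24.77
eef_pos: [614.9, -26.3, 101.2]
tool_rot: [3.14, 0.0, 1.681]
force: [0.7, 0.4, -0.8]
width: 49.0
gripper_force: 62.0
```

Emit:
drive_tool(
  motion=[
    {"fingers":0,"linear":[0,0,0.002],"twist":0},
    {"fingers":0,"linear":[0,0,0],"twist":0},
    {"fingers":0,"linear":[0,0,0],"twist":0},
  ],
)

```text
clock: 25.02
eef_pos: [615.0, -26.5, 99.1]
tool_rot: [3.139, 0.0, 1.681]
force: [0.1, 0.1, 1.3]
width: 48.7
gripper_force: 62.3
```

```bash
python3 -c "
from h import *
st()"
```

```text
t 25.02 pos [615.  -26.5  99.1] rot [3.139 0.    1.681] F [0.1 0.1 1.3] w 48.7 gf 62.3 q [-0.21  0.77  0.34  1.74 -0.37  0.69  0.44]
```

Emit:
drive_tool(
  motion=[
    {"fingers":0,"linear":[0,0,0.001],"twist":0},
    {"fingers":0.9,"linear":[0,0,0],"twist":0},
    {"fingers":0.9,"linear":[0,0,0],"twist":0},
    {"fingers":1,"linear":[0,0,0],"twist":0},
    {"fingers":1,"linear":[0,0,0],"twist":0},
  ],
)

```text
clock: 25.43
eef_pos: [614.0, -26.5, 97.3]
tool_rot: [-3.142, -0.0, 1.681]
force: [-0.6, 0.1, -0.7]
width: 85.4
gripper_force: 0.0
```

Emit:
drive_tool(
  motion=[
    {"fingers":1,"linear":[0,0,-0.02],"twist":0},
    {"fingers":1,"linear":[0,0,-0.035],"twist":0},
    {"fingers":1,"linear":[0,0,-0.035],"twist":0},
    {"fingers":1,"linear":[0,0,-0.035],"twist":0},
    {"fingers":1,"linear":[0,0,-0.035],"twist":0},
  ],
)

```text
clock: 25.85
eef_pos: [613.7, -26.5, 258.8]
tool_rot: [-3.141, 0.0, 1.681]
force: [0.9, 0.2, 0.0]
width: 85.5
gripper_force: 0.0
```

Emit:
drive_tool(
  motion=[
    {"fingers":1,"linear":[0.03,0,0],"twist":0},
    {"fingers":1,"linear":[0.03,0,0],"twist":0},
    {"fingers":1,"linear":[0.03,0,0],"twist":0},
    {"fingers":1,"linear":[0,0,0],"twist":0},
    {"fingers":1,"linear":[0,0,0],"twist":0},
  ],
)

```text
clock: 26.27
eef_pos: [603.8, 65.8, 257.0]
tool_rot: [-3.141, -0.001, 1.685]
force: [0.3, -1.6, -0.0]
width: 85.4
gripper_force: 0.0
```

```bash
python3 -c "
from h import *
st()
for n in ('wrist','scene','top'):
    d=cams.get_image(n)['color'];cv2.imwrite('pics/%s3.png'%n,d)
    if n=='wrist': a=d
    if n=='scene': b=d
m=np.vstack([cv2.resize(a[:290],None,fx=1,fy=1),cv2.resize(b[150:305,150:470],(640,310),interpolation=2)])
cv2.imwrite('pics/m3.png',m)"
```

```text
t 26.27 pos [603.8  65.8 257. ] rot [-3.141e+00 -1.000e-03  1.685e+00] F [ 0.3 -1.6 -0. ] w 85.4 gf 0.0 q [-0.42  0.57  0.43  1.62 -0.27  1.01  0.21]
```

View pics/m3.png

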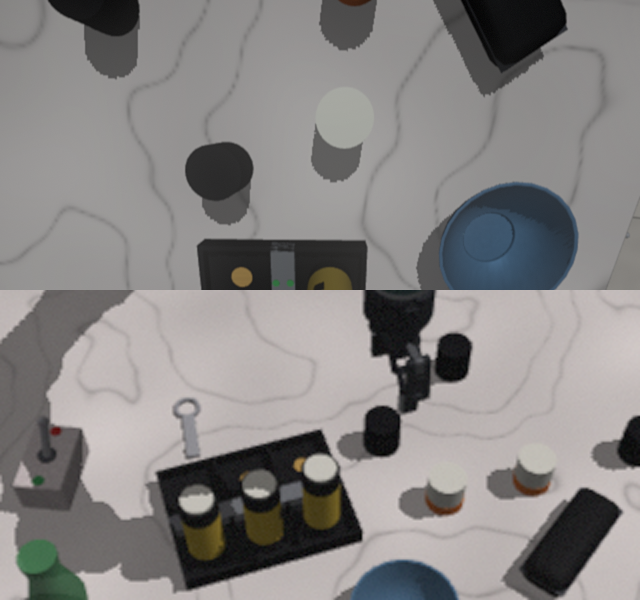

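All three torches stand in the back row, bat still towards red; nearer light's top is at wrist pixel (344,118). Measure it.

```bash
python3 -c "
from h import *
d=cams.get_image('wrist');c=(d['K'],d['R'],d['t'])
p=plane(c,(344.5,118),55);print(p);go(p[0],p[1],257);go(p[0],p[1],25)"
```

```text
[609.46467951 144.74978402  55.        ]
tool shift mm [82.5 14.2  0.3] twist 0 rows>= 2.0 0.0
tool shift mm [ 82.5  14.2 232.3] twist 0 rows>= 5.9 0.0
```

Emit:
drive_tool(
  motion=[
    {"fingers":1,"linear":[0.028,0.005,0],"twist":0},
    {"fingers":1,"linear":[0.028,0.005,0],"twist":0},
    {"fingers":1,"linear":[0.027,0.004,0],"twist":0},
    {"fingers":1,"linear":[0,0,0.035],"twist":0},
    {"fingers":1,"linear":[0,0,0.035],"twist":0},
  ],
)

```text
clock: 26.88
eef_pos: [611.1, 148.8, 188.3]
tool_rot: [3.136, -0.002, 1.683]
force: [-0.7, -1.1, -0.3]
width: 85.2
gripper_force: 0.0
```

Emit:
drive_tool(
  motion=[
    {"fingers":1,"linear":[0,0,0.035],"twist":0},
    {"fingers":1,"linear":[0,0,0.035],"twist":0},
    {"fingers":1,"linear":[0,0,0],"twist":0},
    {"fingers":1,"linear":[0,0,0],"twist":0},
    {"fingers":1,"linear":[0,0,0],"twist":0},
  ],
)

```text
clock: 27.3
eef_pos: [610.6, 146.1, 119.1]
tool_rot: [3.139, 0.0, 1.679]
force: [0.5, 0.1, 0.9]
width: 85.5
gripper_force: 0.0
```

```bash
python3 -c "
from h import *
st();go(608.3,149,25,1.676)
d=cams.get_image('wrist');c=(d['K'],d['R'],d['t']);im=d['color']
cv2.imwrite('pics/w4.png',im)"
```

```text
t 27.3 pos [610.6 146.1 119.1] rot [3.139 0.    1.679] F [0.5 0.1 0.9] w 85.5 gf 0.0 q [-0.49  0.76  0.36  1.69 -0.36  0.76  0.15]
tool shift mm [ 3.1 -2.  94.1] twist 0.003 rows>= 2.3 0.0
```

View pics/w4.png

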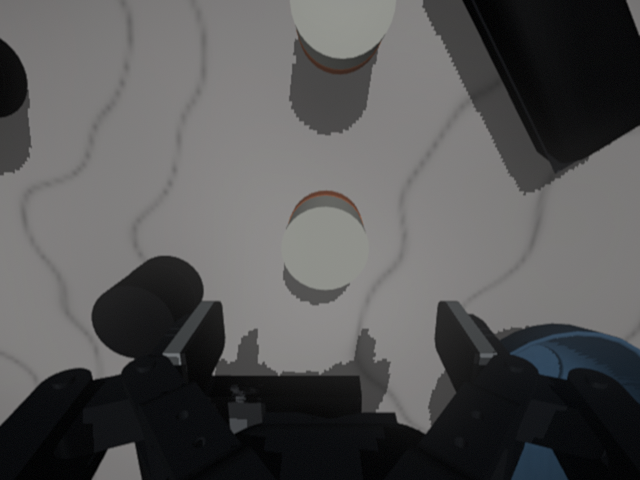

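Light's top at (325,248); black look-alike and bowl lie to the sides, outside the fingers' path. Verify.

```bash
python3 -c "
from h import *
d=cams.get_image('wrist');c=(d['K'],d['R'],d['t'])
p=plane(c,(325,248),55);print(p,plane(c,(148,310),55),plane(c,(345,5),55));print(plane('top',(310,143),40),plane('top',(288,275),55));go(p[0],p[1],25)"
```

```text
[608.78935106 150.8986184   55.        ] [501.30261271  97.4972412   55.        ] [605.2456082  279.42400663  55.        ]
[795.02767029  39.12681052  40.        ] [489.21043789  85.9875216   55.        ]
tool shift mm [ 4.4 -1.8 95. ] twist 0 rows>= 2.3 0.0
```

Emit:
drive_tool(
  motion=[
    {"fingers":1,"linear":[0.004,-0.002,0.03],"twist":0},
    {"fingers":1,"linear":[0,0,0.03],"twist":0},
    {"fingers":1,"linear":[0,0,0.025],"twist":0},
    {"fingers":1,"linear":[0,0,0.01],"twist":0},
    {"fingers":1,"linear":[0,0,0],"twist":0},
  ],
)

```text
clock: 27.82
eef_pos: [606.0, 150.7, 21.6]
tool_rot: [-3.14, 0.0, 1.681]
force: [-0.5, 0.1, 0.2]
width: 85.6
gripper_force: 0.0
```

Emit:
drive_tool(
  motion=[
    {"fingers":1,"linear":[0,0,0],"twist":0},
    {"fingers":0,"linear":[0,0,0],"twist":0},
    {"fingers":0,"linear":[0,0,0],"twist":0},
    {"fingers":0,"linear":[0,0,0],"twist":0},
    {"fingers":0,"linear":[0,0,0],"twist":0},
  ],
)

```text
clock: 28.23
eef_pos: [607.9, 151.0, 24.4]
tool_rot: [3.139, -0.001, 1.681]
force: [-0.6, 0.0, 6.7]
width: 52.4
gripper_force: 62.5
```

Emit:
drive_tool(
  motion=[
    {"fingers":0,"linear":[0,0,0],"twist":0},
    {"fingers":0,"linear":[0,0,0],"twist":0},
    {"fingers":0,"linear":[0,0,0],"twist":0},
    {"fingers":0,"linear":[0,0,0],"twist":0},
  ],
)

```text
clock: 28.57
eef_pos: [607.9, 151.1, 24.4]
tool_rot: [3.139, -0.001, 1.681]
force: [-0.4, -0.3, 6.4]
width: 52.5
gripper_force: 62.5
```

Emit:
drive_tool(
  motion=[
    {"fingers":0,"linear":[0,0,-0.02],"twist":0},
    {"fingers":0,"linear":[0,0,-0.035],"twist":0},
    {"fingers":0,"linear":[0,0,-0.035],"twist":0},
    {"fingers":0,"linear":[0,0,-0.035],"twist":0},
    {"fingers":0,"linear":[0,0,0],"twist":0},
  ],
)

```text
clock: 28.98
eef_pos: [611.5, 151.2, 155.2]
tool_rot: [3.128, -0.002, 1.68]
force: [0.9, 0.7, -0.6]
width: 52.2
gripper_force: 63.1
```

```bash
python3 -c "
from h import *
st();go(522.6,-116,150,1.676);go(514,-36.5,150,1.676)"
```

```text
t 28.98 pos [611.5 151.2 155.2] rot [ 3.128e+00 -2.000e-03  1.680e+00] F [ 0.9  0.7 -0.6] w 52.2 gf 63.1 q [-0.52  0.71  0.38  1.67 -0.34  0.81  0.13]
tool shift mm [-255.8 -117.6    5.2] twist 0.004 rows>= 6.8 0.0
tool shift mm [-175.9 -117.4    5.2] twist 0.004 rows>= 5.1 0.0
```

Emit:
drive_tool(
  motion=[
    {"fingers":0,"linear":[0,0,-0.025],"twist":0},
    {"fingers":0,"linear":[0,0,-0.025],"twist":0},
    {"fingers":0,"linear":[-0.0256,-0.0118,0],"twist":0},
    {"fingers":0,"linear":[-0.0256,-0.0118,0],"twist":0},
    {"fingers":0,"linear":[-0.0256,-0.0118,0],"twist":0},
  ],
)

```text
clock: 29.4
eef_pos: [579.5, 70.2, 198.0]
tool_rot: [3.14, -0.0, 1.682]
force: [-0.3, -0.6, -1.6]
width: 52.4
gripper_force: 63.2
```

Emit:
drive_tool(
  motion=[
    {"fingers":0,"linear":[-0.0256,-0.0118,0],"twist":0},
    {"fingers":0,"linear":[-0.0256,-0.0118,0],"twist":0},
    {"fingers":0,"linear":[-0.0256,-0.0118,0],"twist":0},
    {"fingers":0,"linear":[-0.0256,-0.0118,0],"twist":0},
    {"fingers":0,"linear":[-0.0256,-0.0118,0],"twist":0},
  ],
)

```text
clock: 29.82
eef_pos: [534.5, -64.3, 197.6]
tool_rot: [3.141, -0.0, 1.681]
force: [0.8, -0.3, -1.4]
width: 52.4
gripper_force: 63.2
```

Emit:
drive_tool(
  motion=[
    {"fingers":0,"linear":[-0.0256,-0.0118,0],"twist":0},
    {"fingers":0,"linear":[-0.0256,-0.0118,0],"twist":0},
    {"fingers":0,"linear":[0,0,0],"twist":0},
    {"fingers":0,"linear":[0,0,0],"twist":0},
    {"fingers":0,"linear":[0,0,0],"twist":0},
  ],
)

```text
clock: 30.23
eef_pos: [517.6, -116.0, 197.5]
tool_rot: [3.141, -0.001, 1.681]
force: [-0.4, 0.4, -2.3]
width: 52.4
gripper_force: 63.2
```

```bash
python3 -c "
from h import *
st();go(522.6,-116,36,1.676)"
```

```text
t 30.23 pos [ 517.6 -116.   197.5] rot [ 3.141e+00 -1.000e-03  1.681e+00] F [-0.4  0.4 -2.3] w 52.4 gf 63.2 q [-0.1   0.53  0.4   1.9  -0.28  0.77  0.57]
tool shift mm [ -0.5   5.  161.5] twist 0.005 rows>= 3.9 0.0
```

Emit:
drive_tool(
  motion=[
    {"fingers":0,"linear":[0,0.004,0.035],"twist":0},
    {"fingers":0,"linear":[0,0,0.035],"twist":0},
    {"fingers":0,"linear":[0,0,0.035],"twist":0},
    {"fingers":0,"linear":[0,0,0.025],"twist":0},
    {"fingers":0,"linear":[0,0,0.015],"twist":0},
  ],
)

```text
clock: 30.65
eef_pos: [520.3, -113.7, 49.3]
tool_rot: [-3.138, -0.002, 1.684]
force: [-0.6, -0.8, -0.1]
width: 52.4
gripper_force: 63.2
```

Emit:
drive_tool(
  motion=[
    {"fingers":0,"linear":[0,0,0.01],"twist":0},
    {"fingers":0,"linear":[0,0,0.005],"twist":0},
    {"fingers":0,"linear":[0,0,0],"twist":0},
    {"fingers":0,"linear":[0,0,0],"twist":0},
    {"fingers":0,"linear":[0,0,0],"twist":0},
  ],
)

```text
clock: 31.07
eef_pos: [522.4, -116.2, 38.4]
tool_rot: [3.14, 0.001, 1.681]
force: [1.1, -0.7, -1.6]
width: 52.7
gripper_force: 63.2
```

Emit:
drive_tool(
  motion=[
    {"fingers":0,"linear":[0,0,0.002],"twist":0},
    {"fingers":0,"linear":[0,0,0],"twist":0},
    {"fingers":0,"linear":[0,0,0],"twist":0},
  ],
)

```text
clock: 31.32
eef_pos: [521.6, -116.2, 35.8]
tool_rot: [3.141, 0.0, 1.681]
force: [0.4, 0.8, -1.5]
width: 52.4
gripper_force: 63.2
```

```bash
python3 -c "
from h import *
st()"
```

```text
t 31.32 pos [ 521.6 -116.2   35.8] rot [3.141 0.    1.681] F [ 0.4  0.8 -1.5] w 52.4 gf 63.2 q [ 0.01  0.78  0.24  1.99 -0.42  0.42  0.68]
```

Emit:
drive_tool(
  motion=[
    {"fingers":0,"linear":[0,0,0.002],"twist":0},
    {"fingers":0,"linear":[0,0,0],"twist":0},
    {"fingers":0,"linear":[0,0,0],"twist":0},
  ],
)

```text
clock: 31.57
eef_pos: [521.8, -116.3, 34.3]
tool_rot: [3.14, 0.0, 1.681]
force: [-2.1, 0.6, 8.2]
width: 52.4
gripper_force: 64.2
```

Emit:
drive_tool(
  motion=[
    {"fingers":0.9,"linear":[0,0,0],"twist":0},
    {"fingers":0.9,"linear":[0,0,0],"twist":0},
    {"fingers":0.9,"linear":[0,0,0],"twist":0},
    {"fingers":1,"linear":[0,0,0],"twist":0},
    {"fingers":1,"linear":[0,0,0],"twist":0},
  ],
)

```text
clock: 31.98
eef_pos: [521.3, -116.2, 33.2]
tool_rot: [-3.141, -0.0, 1.681]
force: [-0.3, -0.4, 0.3]
width: 85.0
gripper_force: 0.0
```

Emit:
drive_tool(
  motion=[
    {"fingers":1,"linear":[0,0,-0.02],"twist":0},
    {"fingers":1,"linear":[0,0,-0.035],"twist":0},
    {"fingers":1,"linear":[0,0,-0.035],"twist":0},
    {"fingers":1,"linear":[0,0,-0.035],"twist":0},
    {"fingers":1,"linear":[0,0,-0.035],"twist":0},
  ],
)

```text
clock: 32.4
eef_pos: [520.9, -116.2, 194.7]
tool_rot: [-3.141, -0.0, 1.681]
force: [1.0, 0.9, 0.1]
width: 85.6
gripper_force: 0.0
```

Emit:
drive_tool(
  motion=[
    {"fingers":1,"linear":[0.0298,0.0091,0],"twist":0},
    {"fingers":1,"linear":[0.0298,0.0091,0],"twist":0},
    {"fingers":1,"linear":[0.0298,0.0091,0],"twist":0},
    {"fingers":1,"linear":[0.0298,0.0091,0],"twist":0},
    {"fingers":1,"linear":[0.0298,0.0091,0],"twist":0},
  ],
)

```text
clock: 32.82
eef_pos: [550.2, 38.4, 193.3]
tool_rot: [-3.142, -0.0, 1.681]
force: [0.6, 0.5, 0.9]
width: 85.4
gripper_force: 0.0
```

Emit:
drive_tool(
  motion=[
    {"fingers":1,"linear":[0.0298,0.0091,0],"twist":0},
    {"fingers":1,"linear":[0.0298,0.0091,0],"twist":0},
    {"fingers":1,"linear":[0.0298,0.0091,0],"twist":0},
    {"fingers":1,"linear":[0.0298,0.0091,0],"twist":0},
    {"fingers":1,"linear":[0.0298,0.0091,0],"twist":0},
  ],
)

```text
clock: 33.23
eef_pos: [578.9, 191.6, 193.1]
tool_rot: [-3.141, 0.0, 1.681]
force: [1.2, 0.2, 0.7]
width: 85.4
gripper_force: 0.0
```

Emit:
drive_tool(
  motion=[
    {"fingers":1,"linear":[0,0,0],"twist":0},
    {"fingers":1,"linear":[0,0,0],"twist":0},
    {"fingers":1,"linear":[0,0,0],"twist":0},
  ],
)

```text
clock: 33.48
eef_pos: [578.8, 189.1, 193.0]
tool_rot: [-3.141, 0.001, 1.681]
force: [-0.3, -0.8, 0.1]
width: 85.8
gripper_force: 0.0
```

```bash
python3 -c "
from h import *
st()
a=cams.get_image('wrist')['color'];b=cams.get_image('scene')['color']
m=np.vstack([a[:290],cv2.resize(b[150:305,150:470],(640,310),interpolation=2)])
cv2.imwrite('pics/m5.png',m)"
```

```text
t 33.48 pos [578.8 189.1 193. ] rot [-3.141e+00  1.000e-03  1.681e+00] F [-0.3 -0.8  0.1] w 85.8 gf 0.0 q [-0.62  0.65  0.42  1.69 -0.32  0.88  0.04]
```

View pics/m5.png

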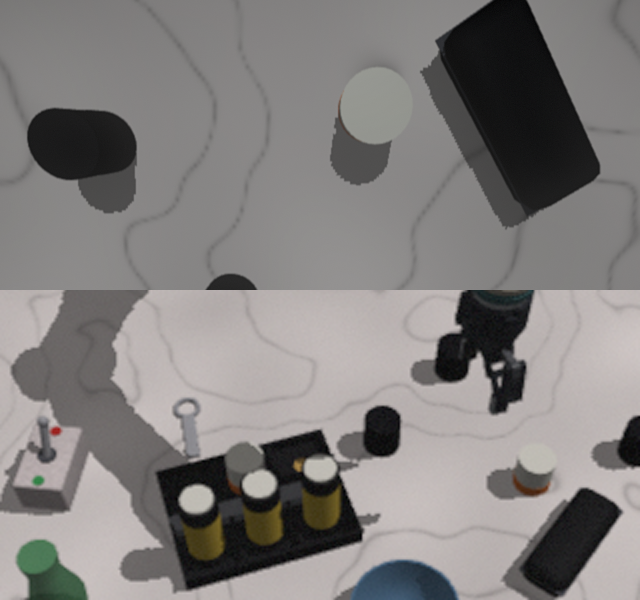

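First light stands in the front-middle bay; the second light's top is at wrist (376,105) and has shifted (scene ≈(417,235) versus (407,231)): knocked. Remeasure.

```bash
python3 -c "
from h import *
d=cams.get_image('wrist');c=(d['K'],d['R'],d['t'])
p=plane(c,(376,105),55);print(p,plane('scene',(417,235),55), plane(c,(437,43),45),plane(c,(525,214),45))
go(p[0],p[1],100)"
```

```text
[603.7003656  280.94711185  55.        ] [607.71381076 276.79077004  55.        ] [642.47572801 327.94689604  45.        ] [739.05313205 211.27483741  45.        ]
tool shift mm [89.7 34.4 93.4] twist 0 rows>= 3.2 0.0
```

The glasses case is close to the +x finger at this yaw, so I'll turn 0.6 rad for this pick.

Emit:
drive_tool(
  motion=[
    {"fingers":1,"linear":[0.03,0.0115,0],"twist":0},
    {"fingers":1,"linear":[0.03,0.0115,0],"twist":0},
    {"fingers":1,"linear":[0.03,0.0115,0],"twist":0},
    {"fingers":1,"linear":[0,0,0],"twist":0.12},
    {"fingers":1,"linear":[0,0,0],"twist":0.12},
  ],
)

```text
clock: 34.05
eef_pos: [603.5, 285.0, 193.0]
tool_rot: [-3.141, -0.001, 1.437]
force: [-0.0, -0.7, -0.5]
width: 85.4
gripper_force: 0.0
```

Emit:
drive_tool(
  motion=[
    {"fingers":1,"linear":[0,0,0],"twist":0.12},
    {"fingers":1,"linear":[0,0,0],"twist":0.12},
    {"fingers":1,"linear":[0,0,0],"twist":0.12},
    {"fingers":1,"linear":[0,0,0.035],"twist":0},
    {"fingers":1,"linear":[0,0,0.035],"twist":0},
  ],
)

```text
clock: 34.47
eef_pos: [605.9, 282.5, 125.0]
tool_rot: [3.137, -0.004, 1.079]
force: [-0.3, -0.0, 0.2]
width: 85.7
gripper_force: 0.0
```

Emit:
drive_tool(
  motion=[
    {"fingers":1,"linear":[0,0,0],"twist":0},
    {"fingers":1,"linear":[0,0,0],"twist":0},
    {"fingers":1,"linear":[0,0,0],"twist":0},
  ],
)

```text
clock: 34.72
eef_pos: [604.9, 282.5, 125.0]
tool_rot: [3.14, -0.001, 1.08]
force: [1.0, 0.6, 0.6]
width: 85.5
gripper_force: 0.0
```

```bash
python3 -c "
from h import *
st();go(604.5,280,25)
d=cams.get_image('wrist');cv2.imwrite('pics/w6.png',d['color'])"
```

```text
t 34.72 pos [604.9 282.5 125. ] rot [ 3.14e+00 -1.00e-03  1.08e+00] F [1.  0.6 0.6] w 85.5 gf 0.0 q [-0.78  0.84  0.54  1.57 -0.52  0.88 -0.54]
tool shift mm [ -2.4   0.9 100. ] twist 0 rows>= 2.4 0.0
```

View pics/w6.png

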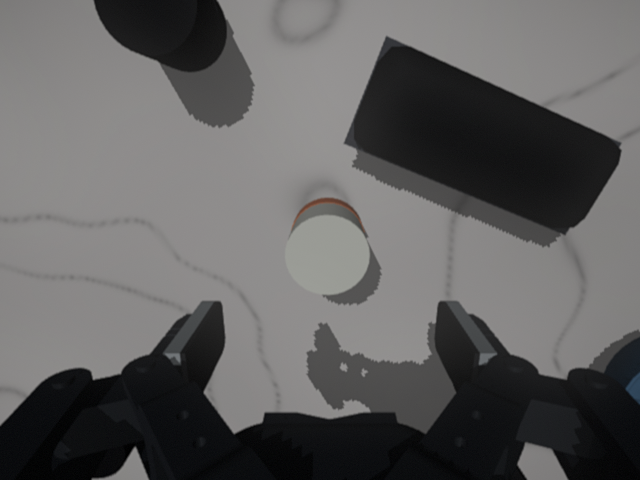

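Light top at (327,254), centred between the pads, with the case well clear. Grasp.

Emit:
drive_tool(
  motion=[
    {"fingers":1,"linear":[0,0.001,0.03],"twist":0},
    {"fingers":1,"linear":[0,0,0.03],"twist":0},
    {"fingers":1,"linear":[0,0,0.025],"twist":0},
    {"fingers":1,"linear":[0,0,0.015],"twist":0},
    {"fingers":1,"linear":[0,0,0],"twist":0},
  ],
)

```text
clock: 35.18
eef_pos: [603.3, 282.4, 21.7]
tool_rot: [-3.139, 0.002, 1.081]
force: [-0.4, -0.1, -0.2]
width: 85.4
gripper_force: 0.0
```

Emit:
drive_tool(
  motion=[
    {"fingers":1,"linear":[0,0,0],"twist":0},
    {"fingers":0,"linear":[0,0,0],"twist":0},
    {"fingers":0,"linear":[0,0,0],"twist":0},
    {"fingers":0,"linear":[0,0,0],"twist":0},
    {"fingers":0,"linear":[0,0,0],"twist":0},
  ],
)

```text
clock: 35.6
eef_pos: [605.8, 283.4, 25.6]
tool_rot: [3.14, -0.003, 1.081]
force: [0.3, 0.3, 5.9]
width: 52.6
gripper_force: 63.1
```

Emit:
drive_tool(
  motion=[
    {"fingers":0,"linear":[0,0,0],"twist":0},
    {"fingers":0,"linear":[0,0,0],"twist":0},
    {"fingers":0,"linear":[0,0,0],"twist":0},
    {"fingers":0,"linear":[0,0,0],"twist":0},
  ],
)

```text
clock: 35.93
eef_pos: [605.7, 283.5, 25.6]
tool_rot: [3.14, -0.003, 1.081]
force: [0.6, 0.1, 5.3]
width: 52.4
gripper_force: 63.1
```

Emit:
drive_tool(
  motion=[
    {"fingers":0,"linear":[0,0,-0.02],"twist":0},
    {"fingers":0,"linear":[0,0,-0.035],"twist":0},
    {"fingers":0,"linear":[0,0,-0.035],"twist":0},
    {"fingers":0,"linear":[0,0,-0.035],"twist":0},
    {"fingers":0,"linear":[0,0,-0.035],"twist":0},
  ],
)

```text
clock: 36.35
eef_pos: [604.2, 282.6, 185.7]
tool_rot: [3.141, -0.0, 1.081]
force: [0.3, 0.7, -2.4]
width: 52.5
gripper_force: 63.2
```

Emit:
drive_tool(
  motion=[
    {"fingers":0,"linear":[0,0,0],"twist":-0.12},
    {"fingers":0,"linear":[0,0,0],"twist":-0.12},
    {"fingers":0,"linear":[0,0,0],"twist":-0.12},
    {"fingers":0,"linear":[0,0,0],"twist":-0.12},
    {"fingers":0,"linear":[0,0,0],"twist":-0.12},
  ],
)

```text
clock: 36.77
eef_pos: [604.4, 282.8, 184.2]
tool_rot: [3.141, -0.0, 1.687]
force: [-0.1, 0.2, -1.8]
width: 52.4
gripper_force: 63.1
```

```bash
python3 -c "
from h import *
st();go(514,-36.5,195,1.676)"
```

```text
t 36.77 pos [604.4 282.8 184.2] rot [ 3.141 -0.     1.687] F [-0.1  0.2 -1.8] w 52.4 gf 63.1 q [-0.71  0.74  0.42  1.52 -0.34  0.96 -0.08]
tool shift mm [-306.7 -126.7  -10.8] twist 0.011 rows>= 8.0 0.1
```

Emit:
drive_tool(
  motion=[
    {"fingers":0,"linear":[-0.0307,-0.0127,-0.001],"twist":0},
    {"fingers":0,"linear":[-0.0307,-0.0127,-0.001],"twist":0},
    {"fingers":0,"linear":[-0.0307,-0.0127,-0.001],"twist":0},
    {"fingers":0,"linear":[-0.0307,-0.0127,-0.001],"twist":0},
    {"fingers":0,"linear":[-0.0307,-0.0127,-0.001],"twist":0},
  ],
)

```text
clock: 37.18
eef_pos: [557.6, 121.7, 189.1]
tool_rot: [3.141, -0.0, 1.681]
force: [0.7, -0.1, -2.1]
width: 52.8
gripper_force: 63.3
```

Emit:
drive_tool(
  motion=[
    {"fingers":0,"linear":[-0.0307,-0.0127,-0.001],"twist":0},
    {"fingers":0,"linear":[-0.0307,-0.0127,-0.001],"twist":0},
    {"fingers":0,"linear":[-0.0307,-0.0127,-0.001],"twist":0},
    {"fingers":0,"linear":[-0.0307,-0.0127,-0.001],"twist":0},
    {"fingers":0,"linear":[-0.0307,-0.0127,-0.001],"twist":0},
  ],
)

```text
clock: 37.6
eef_pos: [511.3, -37.8, 194.2]
tool_rot: [3.14, 0.0, 1.681]
force: [-0.4, -0.7, -1.5]
width: 52.4
gripper_force: 63.3
```

Emit:
drive_tool(
  motion=[
    {"fingers":0,"linear":[0,0,0],"twist":0},
    {"fingers":0,"linear":[0,0,0],"twist":0},
    {"fingers":0,"linear":[0,0,0],"twist":0},
  ],
)

```text
clock: 37.85
eef_pos: [512.2, -36.0, 193.9]
tool_rot: [3.14, -0.001, 1.68]
force: [0.1, 0.6, -1.1]
width: 52.5
gripper_force: 63.3
```

```bash
python3 -c "
from h import *
st();go(513.8,-36.5,39,1.676)"
```

```text
t 37.85 pos [512.2 -36.  193.9] rot [ 3.14e+00 -1.00e-03  1.68e+00] F [ 0.1  0.6 -1.1] w 52.5 gf 63.3 q [-0.26  0.52  0.41  1.95 -0.3   0.74  0.43]
tool shift mm [ -0.7   1.5 154.9] twist 0.004 rows>= 3.7 0.0
```

Emit:
drive_tool(
  motion=[
    {"fingers":0,"linear":[0,0.001,0.035],"twist":0},
    {"fingers":0,"linear":[0,0,0.035],"twist":0},
    {"fingers":0,"linear":[0,0,0.035],"twist":0},
    {"fingers":0,"linear":[0,0,0.025],"twist":0},
    {"fingers":0,"linear":[0,0,0.013],"twist":0},
  ],
)

```text
clock: 38.27
eef_pos: [511.6, -33.9, 47.3]
tool_rot: [-3.138, -0.002, 1.684]
force: [-1.2, -0.4, -1.2]
width: 52.6
gripper_force: 63.4
```

Emit:
drive_tool(
  motion=[
    {"fingers":0,"linear":[0,0,0.009],"twist":0},
    {"fingers":0,"linear":[0,0,0.004],"twist":0},
    {"fingers":0,"linear":[0,0,0],"twist":0},
    {"fingers":0,"linear":[0,0,0],"twist":0},
    {"fingers":0,"linear":[0,0,0],"twist":0},
  ],
)

```text
clock: 38.68
eef_pos: [513.8, -36.0, 38.3]
tool_rot: [3.14, 0.0, 1.681]
force: [0.1, -0.6, -1.5]
width: 52.1
gripper_force: 63.4
```

Emit:
drive_tool(
  motion=[
    {"fingers":0,"linear":[0,0,0.002],"twist":0},
    {"fingers":0,"linear":[0,0,0],"twist":0},
    {"fingers":0,"linear":[0,0,0],"twist":0},
  ],
)

```text
clock: 38.93
eef_pos: [513.1, -36.1, 35.7]
tool_rot: [3.141, 0.0, 1.681]
force: [0.0, 0.1, -1.2]
width: 52.6
gripper_force: 63.4
```

```bash
python3 -c "
from h import *
st()"
```

```text
t 38.93 pos [513.1 -36.1  35.7] rot [3.141 0.    1.681] F [ 0.   0.1 -1.2] w 52.6 gf 63.4 q [-0.14  0.77  0.23  2.04 -0.45  0.38  0.56]
```

Emit:
drive_tool(
  motion=[
    {"fingers":0,"linear":[0,0,0.002],"twist":0},
    {"fingers":0,"linear":[0,0,0],"twist":0},
    {"fingers":0,"linear":[0,0,0],"twist":0},
  ],
)

```text
clock: 39.18
eef_pos: [513.2, -36.3, 35.4]
tool_rot: [3.14, -0.001, 1.68]
force: [-3.6, 1.1, 20.4]
width: 52.7
gripper_force: 65.7
```

Emit:
drive_tool(
  motion=[
    {"fingers":0.9,"linear":[0,0,0],"twist":0},
    {"fingers":0.9,"linear":[0,0,0],"twist":0},
    {"fingers":0.9,"linear":[0,0,0],"twist":0},
    {"fingers":1,"linear":[0,0,0],"twist":0},
    {"fingers":1,"linear":[0,0,0],"twist":0},
  ],
)

```text
clock: 39.6
eef_pos: [512.8, -36.2, 33.1]
tool_rot: [-3.141, -0.0, 1.681]
force: [0.1, -0.3, 0.8]
width: 85.2
gripper_force: 0.0
```

Emit:
drive_tool(
  motion=[
    {"fingers":1,"linear":[0,0,-0.02],"twist":0},
    {"fingers":1,"linear":[0,0,-0.035],"twist":0},
    {"fingers":1,"linear":[0,0,-0.035],"twist":0},
    {"fingers":1,"linear":[0,0,-0.035],"twist":0},
    {"fingers":1,"linear":[0,0,-0.035],"twist":0},
  ],
)

```text
clock: 40.02
eef_pos: [512.3, -36.3, 194.7]
tool_rot: [-3.141, 0.0, 1.681]
force: [0.9, 0.7, 0.1]
width: 85.6
gripper_force: 0.0
```

Emit:
drive_tool(
  motion=[
    {"fingers":1,"linear":[0,0,-0.035],"twist":0},
    {"fingers":0,"linear":[0,0,0],"twist":0},
    {"fingers":0,"linear":[-0.0315,-0.0148,0],"twist":0},
    {"fingers":0,"linear":[-0.0315,-0.0148,0],"twist":0},
    {"fingers":0,"linear":[-0.0315,-0.0148,0],"twist":0},
  ],
)

```text
clock: 40.43
eef_pos: [478.6, -135.4, 228.1]
tool_rot: [-3.142, -0.0, 1.683]
force: [1.1, -0.7, 0.4]
width: 38.9
gripper_force: 0.0
```

Emit:
drive_tool(
  motion=[
    {"fingers":0,"linear":[-0.0315,-0.0148,0],"twist":0},
    {"fingers":0,"linear":[-0.0315,-0.0148,0],"twist":0},
    {"fingers":0,"linear":[-0.0315,-0.0148,0],"twist":0},
    {"fingers":0,"linear":[-0.0315,-0.0148,0],"twist":0},
    {"fingers":0,"linear":[-0.0315,-0.0148,0],"twist":0},
  ],
)

```text
clock: 40.85
eef_pos: [421.8, -300.9, 227.8]
tool_rot: [-3.141, -0.001, 1.681]
force: [1.2, -1.0, 0.3]
width: -0.3
gripper_force: 0.0
```

Emit:
drive_tool(
  motion=[
    {"fingers":0,"linear":[-0.0315,-0.0148,0],"twist":0},
    {"fingers":0,"linear":[-0.0315,-0.0148,0],"twist":0},
    {"fingers":0,"linear":[0,0,0],"twist":-0.114},
    {"fingers":0,"linear":[0,0,0],"twist":-0.114},
    {"fingers":0,"linear":[0,0,0],"twist":-0.114},
  ],
)

```text
clock: 41.27
eef_pos: [399.5, -366.1, 227.5]
tool_rot: [-3.141, -0.001, 2.026]
force: [0.4, 0.8, -0.5]
width: 0.2
gripper_force: 0.0
```

Emit:
drive_tool(
  motion=[
    {"fingers":0,"linear":[0,0,0],"twist":-0.114},
    {"fingers":0,"linear":[0,0,0],"twist":-0.114},
    {"fingers":0,"linear":[0,0,0],"twist":-0.114},
    {"fingers":0,"linear":[0,0,0],"twist":-0.114},
    {"fingers":0,"linear":[0,0,0],"twist":-0.114},
  ],
)

```text
clock: 41.68
eef_pos: [400.0, -365.3, 227.7]
tool_rot: [3.141, -0.001, 2.598]
force: [-0.3, -0.2, 0.1]
width: -0.0
gripper_force: 0.0
```

Emit:
drive_tool(
  motion=[
    {"fingers":0,"linear":[0,0,0],"twist":-0.114},
    {"fingers":0,"linear":[0,0,0],"twist":-0.114},
    {"fingers":0,"linear":[0,0,0],"twist":0},
    {"fingers":0,"linear":[0,0,0],"twist":0},
  ],
)

```text
clock: 42.02
eef_pos: [400.0, -365.5, 227.9]
tool_rot: [3.141, -0.001, 2.817]
force: [-0.4, 0.5, 1.0]
width: -0.1
gripper_force: 0.0
```

```bash
python3 -c "
from h import *
st();go(401,-366,94,2.817);go(458,-385,94)
a=cams.get_image('top')['color'];b=cams.get_image('scene')['color']
m=np.vstack([cv2.resize(a[180:330,300:560],(520,300)),cv2.resize(b[205:305,140:340],(520,290),interpolation=2)])
cv2.imwrite('pics/m7.png',m)"
```

```text
t 42.02 pos [ 400.  -365.5  227.9] rot [ 3.141e+00 -1.000e-03  2.817e+00] F [-0.4  0.5  1. ] w -0.1 gf 0.0 q [ 0.6   0.48  0.12  1.83 -0.08  0.84  2.01]
tool shift mm [ -1.1  -0.2 133.9] twist 0.0 rows>= 3.2 0.0
tool shift mm [-6.120e+01 -1.000e-01  1.339e+02] twist 0 rows>= 3.5 0.0
```

View pics/m7.png

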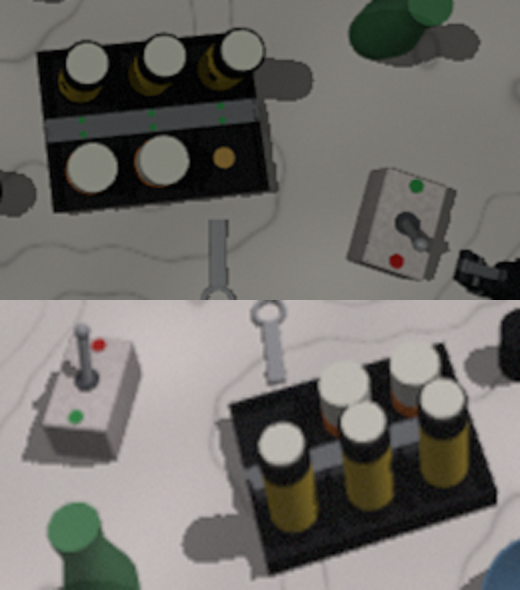

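All torches (back) and both lights (front, two bays) stand upright, bat off; flip it on.

Emit:
drive_tool(
  motion=[
    {"fingers":0,"linear":[0,0,0.035],"twist":0},
    {"fingers":0,"linear":[0,0,0.035],"twist":0},
    {"fingers":0,"linear":[0,0,0.035],"twist":0},
    {"fingers":0,"linear":[0,0,0.029],"twist":0},
    {"fingers":0,"linear":[0,0,0],"twist":0},
  ],
)

```text
clock: 42.53
eef_pos: [397.3, -362.7, 89.3]
tool_rot: [3.138, -0.01, 2.819]
force: [-0.8, 1.3, -0.1]
width: -0.0
gripper_force: 0.0
```

Emit:
drive_tool(
  motion=[
    {"fingers":0,"linear":[-0.013,0,0],"twist":0},
    {"fingers":0,"linear":[-0.013,0,0],"twist":0},
    {"fingers":0,"linear":[-0.013,0,0],"twist":0},
    {"fingers":0,"linear":[-0.013,0,0],"twist":0},
    {"fingers":0,"linear":[-0.01,0,0],"twist":0},
  ],
)

```text
clock: 42.95
eef_pos: [457.9, -384.9, 95.9]
tool_rot: [-3.142, -0.004, 2.82]
force: [-20.6, 6.1, 15.7]
width: -0.2
gripper_force: 11.4
```

Emit:
drive_tool(
  motion=[
    {"fingers":0,"linear":[0,0,0],"twist":0},
    {"fingers":0,"linear":[0,0,-0.035],"twist":0},
    {"fingers":0,"linear":[0,0,-0.035],"twist":0},
    {"fingers":0,"linear":[0,0,-0.035],"twist":0},
    {"fingers":0,"linear":[0,0,-0.035],"twist":0},
  ],
)

```text
clock: 43.37
eef_pos: [459.2, -385.2, 237.8]
tool_rot: [-3.141, 0.001, 2.819]
force: [1.0, -0.8, -0.5]
width: 0.2
gripper_force: 0.0
```

Emit:
drive_tool(
  motion=[
    {"fingers":0,"linear":[0,0,-0.02],"twist":0},
    {"fingers":0,"linear":[0,0,0],"twist":0},
    {"fingers":0,"linear":[0,0,0],"twist":0},
    {"fingers":0,"linear":[0,0,0],"twist":0},
    {"fingers":0,"linear":[0,0,0],"twist":0},
  ],
)

```text
clock: 43.78
eef_pos: [458.5, -384.4, 253.5]
tool_rot: [3.141, -0.002, 2.82]
force: [-0.4, -0.3, 0.2]
width: 0.1
gripper_force: 0.0
```

```bash
python3 -c "
from h import *
st()
a=cams.get_image('top')['color'];b=cams.get_image('scene')['color']
m=np.vstack([cv2.resize(a[180:330,300:560],(520,300)),cv2.resize(b[205:305,140:340],(520,290),interpolation=2)])
cv2.imwrite('pics/m8.png',m)"
```

```text
t 43.78 pos [ 458.5 -384.4  253.5] rot [ 3.141e+00 -2.000e-03  2.820e+00] F [-0.4 -0.3  0.2] w 0.1 gf 0.0 q [ 0.57  0.53  0.13  1.64 -0.08  0.97  1.98]
```

View pics/m8.png

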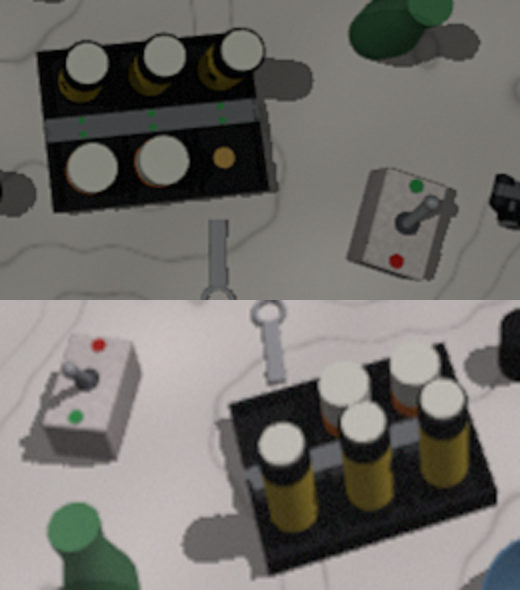

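The bat leans to the green dot (ball at (432,203)), the dock is loaded, and the arm is clear.

```bash
python3 -c "
from h import *
print(ctrl.finish_job())"
```

```text
the job is handed in; nothing more can be done
None
```

The job is handed in at about 44 s with no verdict returned: the last camera check showed all three torches in the back row, both night lights in the front row, the switch on and the arm clear.

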